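# Run the lamp bracket along the handlebar to the stem

## Task

Before the second grip goes on, thread the red lamp bracket over the open end of the blue handlebar and slide it round both bends until it is pressed lightly home against the black stem, then let go and leave it there with its blade upright. The bracket has no hinge, so it must travel along the bar; feel your way gently so that it never binds or digs into the bar's paint, do not ram the stem, and leave the other things where they are.

Things in the scene. Friction and masses are not known exactly. Their poses are not given: they have to be found in the camera images.
- bracket: Red aluminium lamp bracket, 0.09 kg, one rigid piece, standing on its foot: block foot (26 mm wide in y, 12.5 mm high), closed collar above it (outside 34.8 mm), flat blade on top. All 22 mm long in x, the bore's axis; same front and back. Origin: centre of the foot's underside; z up. It weighs most below the bore, so on the bar it hangs blade-up by itself.
- bracket_bore (a point): Centre of the bracket's bore, 30 mm above its origin. Bore 24.8 mm across: 1.3 mm play all round on the tube. The blade to grip, 12 mm thick in y, spans 16 to 58 mm above this point (46 to 88 mm above the origin). Fingers closing along y with 40 N or more hold it firmly.
- bar: Blue painted handlebar tube, 22.2 mm thick, fixed in the stem, axis 150 mm above the bench. Origin: mid-bar on the axis, inside the stem clamp; z up, x ahead, y along the middle section to the finished half (brake lever, green grip). The open half is on -y; its centre line is told at the points, in mm in this frame. The paint is marked if the bracket bears on it with over 20 N.
- bar_end (a point): Where the tip of the open end's black half-round plug would be with the bar level, (-75, -277). In truth the whole bar is rolled in the stem about its y axis by up to 0.12 rad either way, fixed for the episode. No reported pose shows this: a point at x lies higher or lower by x times the roll (up to 9 mm here, 4 mm the other way at the bulge). Find it by touch or by eye.
- grip_mid (a point): Point at (-26.5, -232) on the level centre line, middle of the straight grip section, which runs from the end of the outer bend at (13.5, -195) to (-67, -270), where the half-round plug begins. Touch the bar slowly: bumping it at 12 mm/s already makes a knock of some 15 N.
- bend_mid (a point): Point at (15, -111) on the level centre line, middle of the straight between the bends, (24.5, -129) to (6, -93.5). Outer bend: 75 deg, radius 55 mm, from (13.5, -195) by (31, -155) to (24.5, -129). Inner bend: 28 deg the other way, radius 50 mm, from (6, -93.5) to (0, -70). From there straight along y into the stem.
- home (a point): Bore centre when the bracket's end touches the stem clamp: (0, -32) in the bar's frame, on the axis. Let go, the bracket settles a good millimetre lower.
- stem: Matt black stem on an upright post in the middle of the turntable. Origin: foot of the post, 38 mm above the bench. Its clamp round the bar, 42 mm in diameter, reaches 21 mm either side of the bar's origin along y; its -y face is the stop: press it with a few newtons (over 20 N is ramming). The post stands 55 mm behind the bar (-x); its top is 29 mm above the bar's axis.
- turntable: Round aluminium turntable, 400 mm in diameter, top 38 mm above the bench, brake on (it does not turn). Origin: centre of its underside on the bench; the stem and bar are fixed to it, with the same axes.
- spray_bottle: Yellow plastic spray bottle, 70 mm across, 205 mm tall, standing on the turntable behind the finished half. Leave alone.
- pipe_wrench: Steel pipe wrench, 220 mm long, 25 mm high, lying on the turntable under the open half. Leave alone.
- torque_wrench: Chrome torque wrench, 260 mm long, lying sideways on the far side of the turntable. Leave alone.
- green_grip: Green silicone handlebar grip, 122 mm long, 38 mm across, lying on the turntable under the finished half. Leave alone.
- lamp: Black bicycle lamp, 38 mm across, 55 mm tall, standing on the bench to the right. Leave alone.
- grease_jar: White jar with red lid, 76 mm across, 60 mm tall, on the bench to the right. Leave alone.
- screwdriver: Orange-handled screwdriver, 200 mm long, lying on the bench to the left. Leave alone.
Things that resemble listed ones, but are neither listed nor needed, are in the scene too. Leave any green or yellow look-alike of the bracket alone.

How it is judged:
By the outcome, as a careful person would: the job done as asked, in the order asked, and still so for the second after the job is handed in, with the robot touching nothing.
It also fails if it takes over 72 s, if anything falls off the work surface, if the arm or the gripper's body presses on something with over 40 N, if the wrist force passes 120 N, or if a joint passes its speed limit or range.

## Robot

A 6-joint arm with a two-finger parallel gripper is mounted at the origin on the work surface. World frame = base frame: x ahead of the robot, y to its left, z up, the work surface at z = 0. Lengths are in m, angles in rad, forces in N, time in s.
With the tool pointing down it reaches from about 0.35 to 0.875 m from the base axis. Payload 4.2 kg.
Tool frame: the origin (TCP) lies on the centre line of the jaws, within the pads' length; the fingertips stand 8 mm ahead of it and the grasp point (between the pads) lies 11 mm behind it (env.tip_reach is the z of the fingertips in the tool frame, in m); z points along the fingers, y is the line along which they close (so a half turn about z gives the same grasp; the last joint's range is limited). The gripper opens to 85 mm and grips with 20 to 120 N. Pads are 22 mm wide; open, the fingers measure 114 mm over their backs; the gripper's body (76 mm by 85 mm) begins 54 mm behind the grasp point. The pads swing forward as they close: fully open they stand 13 mm farther back than shut.
Start: joints at [-0.883, 0.385, 0.008, 0, -1.194, -0.259], TCP at [0.26, -0.568, 0.239] pointing down, gripper open.
Joint ranges: [-3.14, 3.14], [-1.21, 2.06], [-1.07, 1.41], [-3.16, 2.05], [-2.99, -0.16], [-3.1, 3.1]. Speed limits (rad/s): [2.79, 2.79, 3.14, 3.14, 3.14, 3.14].

## Interface

Orientations are given as a rotation vector (axis times angle).
In Python, from bench import env, cams, spotter gives the robot as it stands.
- The arm moves only by the shell command python3 -m inch 'ROWS' [OPENING]. ROWS is JSON, a list of rows, each a list of 6 numbers: the shift along the world's x, y, z in m, then the turn, a rotation vector about the world's x, y, z in degrees. A call has 1 to 20 rows; each row shifts and turns the commanded pose from where the row before left it; what a row does not reach is not made up. A row lasts 1/12 s, in which the tool goes at most 41.7 mm and 7.16 degrees, less where a joint would pass 70% of its speed; a pose out of reach is approached as far as the arm can. A call is refused whole if a number of a shift passes 0.0417 or a number of a turn 7.16, either way. A call with a gripper value outside its range is refused whole. OPENING is the closure, from 0 (fully open) to 1 (shut), set as the call begins (- or left out, the last holds). The fingers move at their own pace and stop on an object; the grip force is fixed at half the most. Time passes only in rows, so rows that do not move let the fingers close. It gives the time, the measured TCP pose, the force, the opening and the grip force at its end, in the units of the state.
- env.read_state(): the state, without advancing time (a new reading comes with each control period).
- cams.snapshot(name): name is "scene" or "top" or "wrist"; returns a dict with "image" (400x640x3 uint8, red, green, blue), "camera_matrix" (3x3 intrinsics, pixels), "T" (4x4, takes a point from camera to world coordinates). Camera axes: x right, y down, z forward; pixel columns grow to the right and rows downward; lengths in m; the calibration is good to about 2 mm. A picture is of the moment at which its call begins. There is no depth.
- env.job_done(): hands the job in; it is judged then, once.
Trained networks look in the newest picture that a camera, given by its name, has taken for a name from the list of things; names that differ only in an ending like _2 or _b are one class to them, and where a whole thing is asked for, a point or a joint stands for the part that bears it (a point fixed in the world has none). Each returns a list of dicts, best first, with "confidence" (0 to 1); they miss things now and then, are a little off and sometimes report something else, mostly with a low value. They report only what shows in the picture. A call takes as long as a camera call. They do not tell look-alikes from the thing itself.
- spotter.find_in(target, camera): "point" ([column, row] in pixels, amid what is visible of it).
- spotter.silhouettes(target, camera): "pixels" (400x640 bool, what is visible of it) and "point" ([column, row] in pixels, amid what is visible of it).
- spotter.mark_of(target, camera): "point" ([column, row] in pixels: a listed point, or the origin of a listed thing).
The state is a dict: "time": time; "joints": joint angles; "joint_velocities": joint speeds; "effort": joint torques, N m; "ee_pos": TCP position; "tcp_rot": TCP orientation; "wrist_force": force on the tool from outside, world axes, zero at the start; "moment": the same for the moment, N m; "width": finger opening in m; "grasp_force": force on a finger pad.
Only numpy, scipy, OpenCV 4.12 (cv2) and the standard library are available. Lean on these libraries where they do the work, as an engineer would, in place of code of your own. Each camera call takes 0.05 s, during which the arm holds its last target. There are 200 camera calls.

## Working session

There is one attempt and no reset: what is moved stays moved. The work goes in short steps, Python scripts to look and compute and a shell command to move; the robot and the scene stay as the last step left them, time stands still between calls to the robot, and variables do not carry over. Pictures are saved under pics/ and viewed, at most 10 in all, crops included, and the job is handed in when it is done.

```bash
ls; mkdir -p pics
cat > h.py <<'E'
import numpy as np, cv2
from bench import env, cams, spotter
def snap(n,f=None):
    s=cams.snapshot(n)
    if f: cv2.imwrite('pics/'+f,s['image'][:,:,::-1])
    return s
def ray(s,p):
    K=np.array(s['camera_matrix']);T=np.array(s['T'])
    d=T[:3,:3]@np.linalg.solve(K,[p[0],p[1],1.]); return T[:3,3],d/np.linalg.norm(d)
def tri(rs):
    A=np.zeros((3,3));b=np.zeros(3)
    for o,d in rs:
        P=np.eye(3)-np.outer(d,d);A+=P;b+=P@o
    x=np.linalg.solve(A,b); return x,[float(np.linalg.norm((np.eye(3)-np.outer(d,d))@(x-o)))*1000 for o,d in rs]
def proj(s,X):
    K=np.array(s['camera_matrix']);T=np.array(s['T'])
    c=T[:3,:3].T@(np.array(X)-T[:3,3]); q=K@c; return q[:2]/q[2]
E
python3 - <<'E'
from h import *
np.set_printoptions(precision=4,suppress=True)
S={n:snap(n,n+'0.png') for n in('scene','top')}
for n,s in S.items(): print(n,np.array(s['T'])[:3,3],np.array(s['T'])[:3,2],s['camera_matrix'][0][0])
for t in('bracket_bore','bracket','bar','bar_end','grip_mid','bend_mid','home','stem','turntable'):
    for n in S:
        print(t,n,[(np.round(r['point'],1).tolist(),round(r['confidence'],2)) for r in spotter.mark_of(t,n)][:4])
print(env.read_state())
a=np.vstack([S['scene']['image'],S['top']['image']])
cv2.imwrite('pics/both.png',cv2.resize(a,(480,600))[:,:,::-1])
E
```

```text
pics
scene [ 1.2378 -0.38    1.3788] [-0.4709  0.2336 -0.8507] 503.2856383255477
top [ 0.4004 -0.0336  1.2588] [ 0.1074  0.0151 -0.9941] 421.86606046767434
bracket_bore scene [([202.0, 210.3], 0.75), ([298.7, 198.0], 0.72), ([270.8, 275.7], 0.72), ([229.6, 180.1], 0.52)]
bracket_bore top [([395.2, 151.4], 0.69), ([330.8, 205.9], 0.67), ([427.7, 250.5], 0.65), ([383.3, 277.9], 0.54)]
bracket scene [([232.4, 183.8], 0.72), ([235.3, 209.5], 0.67), ([272.5, 285.7], 0.61), ([299.1, 201.5], 0.6)]
bracket top [([389.2, 150.3], 0.65), ([391.6, 245.2], 0.6), ([422.6, 250.9], 0.54), ([381.0, 273.0], 0.51)]
bar scene [([342.3, 204.7], 0.82), ([299.3, 202.0], 0.26)]
bar top [([300.6, 159.9], 0.86)]
bar_end scene [([240.4, 215.0], 0.57)]
bar_end top [([411.0, 197.3], 0.68)]
grip_mid scene [([261.7, 223.9], 0.82), ([309.4, 220.5], 0.54)]
grip_mid top [([386.5, 178.8], 0.97)]
bend_mid scene [([306.9, 221.4], 0.75)]
bend_mid top [([342.6, 163.0], 0.88)]
home scene [([334.0, 205.7], 0.75)]
home top [([315.2, 162.4], 0.61)]
stem scene [([333.1, 204.6], 0.61)]
stem top [([299.2, 186.8], 0.79), ([472.3, 251.9], 0.35)]
turntable scene [([332.1, 210.2], 0.62)]
turntable top [([301.9, 192.4], 0.74)]
{'time': 1.0, 'joints': array([-0.8834,  0.3847,  0.0079,  0.    , -1.194 , -0.2586]), 'joint_velocities': array([ 0.0003, -0.0014, -0.0006,  0.0003, -0.0005, -0.0004]), 'effort': array([ -0.0003, -39.2096,  18.8621,   4.1906,  -0.0004,   0.    ]), 'ee_pos': array([ 0.2599, -0.5684,  0.2393]), 'tcp_rot': array([ 0.6685, -3.0697,  0.    ]), 'wrist_force': array([-0.0589,  0.2874,  0.2944]), 'moment': array([ 0.0298, -0.008 ,  0.0247]), 'grasp_force': 0.0, 'width': 0.08565337626115616}
```

View pics/top0.png

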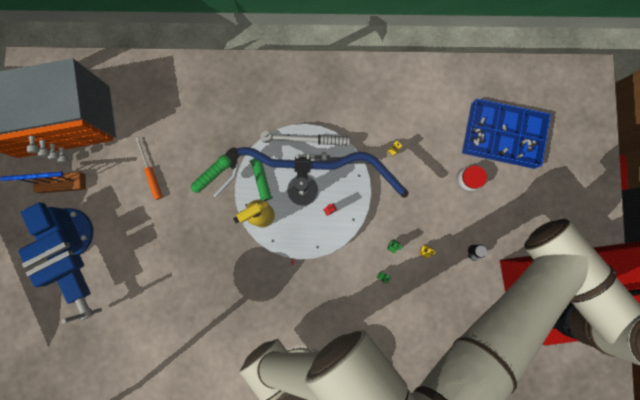

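View pics/scene0.png

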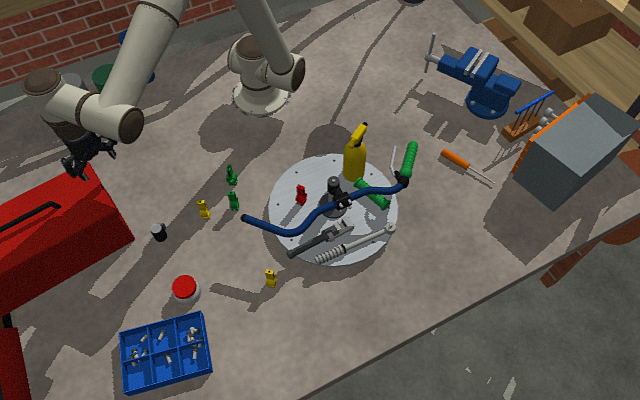

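Candidates for the bracket (top view): red at (330,208), greens at (393,245) and (383,277), and yellows at (427,250) and (395,148). I choose the red one standing on the turntable behind the bar, and will check it in a crop. Next I'll measure the bar and bracket from both views.

```bash
cat >> h.py <<'E'
def arc(c0,r,a0,a1,n): 
    a=np.radians(np.linspace(a0,a1,n)); return np.c_[c0[0]+r*np.cos(a),c0[1]+r*np.sin(a)]
def line(ds=1.0):
    # open-half centre line, from plug start to home (mm, bar frame): s, x, y, heading(rad)
    h0=np.radians(43+0);
    segs=[(np.hypot(80.5,75),0),(np.radians(75)*55,1/55.),(np.hypot(18.5,35.5),0),(np.radians(28)*50,-1/50.),(38,0)]
    # integrate backwards from home with heading 90deg
    pts=[(0.,-32.,np.pi/2,0.)];st=.05
    for L,k in segs[::-1]:
        n=int(round(L/st));d=L/n
        for i in range(n):
            x,y,h,_=pts[-1]; h2=h-k*d; hm=h-k*d/2
            pts.append((x-d*np.cos(hm),y-d*np.sin(hm),h2,k))
    P=np.array(pts[::-1]); s=np.r_[0,np.cumsum(np.hypot(*np.diff(P[:,:2],axis=0).T))]
    q=np.arange(0,s[-1],ds)
    return np.c_[q,[np.interp(q,s,P[:,i]) for i in range(4)][0],np.interp(q,s,P[:,1]),np.interp(q,s,P[:,2]),np.interp(q,s,P[:,3])]
def toworld(p,xy,axis=0.15):
    # p=(x0,y0,yaw,roll)[m,rad]; xy mm -> world m ; roll>0: +x lower
    x,y=np.array(xy).T/1000; c,s=np.cos(p[2]),np.sin(p[2]); xr=x*np.cos(p[3])
    return np.c_[p[0]+c*xr-s*y,p[1]+s*xr+c*y,axis-x*np.sin(p[3])]
E
python3 - <<'E'
from h import *
np.set_printoptions(precision=4,suppress=True)
L=line(10); print(L[[0,-1]],L[L[:,0]>110][0])
S={n:snap(n) for n in('scene','top')}
print('red bore',tri([ray(S['scene'],[298.7,198]),ray(S['top'],[330.8,205.9])]))
for k,a,b in(('bar',[342.3,204.7],[300.6,159.9]),('end',[240.4,215],[411,197.3]),('grip',[261.7,223.9],[386.5,178.8]),('bend',[306.9,221.4],[342.6,163]),('home',[334,205.7],[315.2,162.4])):
    print(k,tri([ray(S['scene'],a),ray(S['top'],b)]))
# fit bar with blue mask
from scipy.optimize import least_squares
M={}
for n,s in S.items():
    r=spotter.silhouettes('bar',n); m=r[0]['pixels'].astype(np.uint8)
    hsv=cv2.cvtColor(s['image'],cv2.COLOR_RGB2HSV); print(n,r[0]['confidence'],m.sum())
    M[n]=m
xy=line(4)[:,1:3]; 
def res(p):
    o=[]
    for n,s in S.items():
        d=cv2.distanceTransform(M[n],cv2.DIST_L2,5); W=toworld(p,xy)
        q=np.array([proj(s,w) for w in W])
        v=cv2.remap(d.astype(np.float32),q[:,0].astype(np.float32)[None],q[:,1].astype(np.float32)[None],cv2.INTER_LINEAR)[0]
        o.append(4-v)
    return np.concatenate(o)
from scipy.optimize import minimize
best=None
o,d=ray(S['top'],[300.6,159.9]);o0=o+d*(0.15-o[2])/d[2];print(o0)
for yaw in np.radians([-15,-5,5,15]):
  for r0 in(-.08,.08):
    f=minimize(lambda p:np.mean(np.clip(res(p),0,9)**1),[o0[0],o0[1],yaw,r0],method='Nelder-Mead',options=dict(xatol=1e-4,fatol=1e-5,maxiter=800,initial_simplex=[[o0[0],o0[1],yaw,r0]]+[list(np.array([o0[0],o0[1],yaw,r0])+e) for e in np.diag([.01,.01,.1,.05])]))
    print(f.fun,f.x)
for n,(u,v,k) in {'scene':(230,190,0),'top':(280,180,0)}.items(): pass
c1=cv2.resize(S['scene']['image'][150:250,220:360],(560,400),interpolation=cv2.INTER_CUBIC)
c2=cv2.resize(S['top']['image'][180:230,305:355],(240,240),interpolation=cv2.INTER_CUBIC)
a=np.zeros((400,800,3),np.uint8);a[:,:560]=c1;a[:240,560:]=c2
cv2.imwrite('pics/crop1.png',a[:,:,::-1])
E
```

```text
[[   0.      -66.8724 -269.9005    0.7505    0.    ]
 [ 280.       -0.      -36.4845    1.5708    0.    ]] [ 120.       20.2347 -187.4381    0.9319    0.0182]
red bore (array([ 0.5073, -0.0851,  0.0726]), [3.6512756708239196, 3.651275670823873])
bar (array([0.6235, 0.0001, 0.1421]), [4.1584619366389965, 4.158461936639])
end (array([ 0.529 , -0.2809,  0.164 ]), [5.7881950063534875, 5.788195006353395])
grip (array([ 0.576 , -0.2293,  0.1451]), [3.5385969689183105, 3.5385969689182355])
bend (array([ 0.6196, -0.1122,  0.1314]), [2.767364419340846, 2.7673644193408764])
home (array([ 0.6182, -0.0323,  0.1523]), [3.2913194761451674, 3.2913194761451443])
scene 0.78 1878
top 0.83 2328
[0.6234 0.0037 0.15  ]
0.145140141248703 [ 0.6129 -0.0019 -0.0291  0.1122]
0.16186942160129547 [ 0.6128 -0.0017 -0.0279  0.163 ]
0.14544449746608734 [ 0.6128 -0.0016 -0.0278  0.1117]
0.14556846022605896 [ 0.613  -0.0017 -0.029   0.1207]
0.14515691995620728 [ 0.6129 -0.0018 -0.0287  0.1129]
0.14551673829555511 [ 0.613  -0.0019 -0.0299  0.1226]
4.0 [ 0.6234  0.0037  0.2618 -0.08  ]
4.0 [0.6234 0.0037 0.2618 0.08  ]
```

View pics/crop1.png

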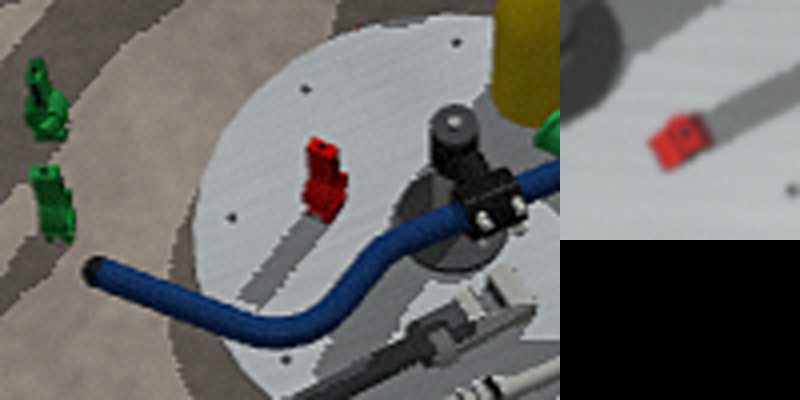

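The crop confirms the red bracket, standing on the turntable at scene pixel (300,196) with its foot and blade visible; the greens are separate at the left. Next I'll check the wrist-camera offset.

```bash
python3 - <<'E'
from h import *
from scipy.spatial.transform import Rotation as R
np.set_printoptions(precision=4,suppress=True)
s=snap('wrist');st=env.read_state();r=R.from_rotvec(st['tcp_rot']).as_matrix()
T=np.array(s['T']);print(r.T@(T[:3,3]-st['ee_pos']),r.T@T[:3,:3],s['camera_matrix'][0][0]);print(r)
E
python3 -m inch '[[0.01,0.03,0.01,0,0,0],[0.02,0.035,0.01,0,0,0],[0.02,0.035,0.01,0,0,0],[0.02,0.035,0.01,0,0,0],[0.02,0.035,0.01,0,0,0],[0.02,0.035,0.01,0,0,0],[0.02,0.035,0.01,0,0,0],[0.02,0.035,0.01,0,0,0],[0.02,0.035,0,0,0,0],[0.015,0.035,0,0,0,0],[0.01,0.035,0,0,0,0],[0.005,0.035,0,0,0,0],[0,0.02,0,0,0,0],[0,0,0,0,0,0],[0,0,0,0,0,0]]'
```

```text
[ 0.0833  0.001  -0.1346] [[ 0.     -0.946  -0.3241]
 [ 1.      0.0003 -0.0007]
 [ 0.0007 -0.3241  0.946 ]] 308.0716248899371
[[-0.9095 -0.4158  0.    ]
 [-0.4158  0.9095 -0.    ]
 [-0.     -0.     -1.    ]]
time: 2.5
ee_pos: [0.46, -0.1325, 0.3196]
tcp_rot: [-0.672, 3.068, -0.0]
wrist_force: [0.4, 0.4, -0.2]
width: 0.0851
grasp_force: 0.0
```

Run:
```python
from h import *
np.set_printoptions(precision=4,suppress=True)
s=snap('wrist','w1.png')
np.savez('w1.npz',T=s['T'],camera_matrix=s['camera_matrix'],image=s['image'])
for t in('bracket_bore','bracket','bend_mid','home','stem','bar'):
    print(t,[(np.round(r['point'],1).tolist(),round(r['confidence'],2)) for r in spotter.mark_of(t,'wrist')][:3])
```

```text
bracket_bore [([186.7, 254.2], 0.94), ([185.4, 29.7], 0.91), ([300.9, 6.5], 0.78)]
bracket [([193.4, 243.6], 0.96), ([349.3, 203.8], 0.88), ([301.2, 16.7], 0.84)]
bend_mid [([285.0, 308.8], 0.85), ([371.4, 331.0], 0.3)]
home [([350.8, 322.3], 0.92)]
stem [([380.7, 254.0], 0.66)]
bar [([371.9, 332.3], 0.94), ([350.0, 204.1], 0.75)]
```

View pics/w1.png

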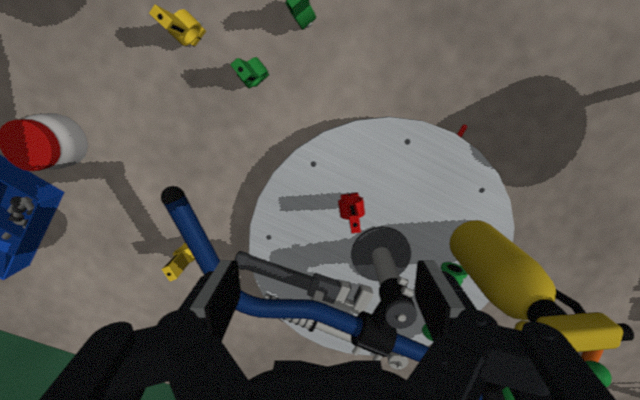

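```bash
python3 -m inch '[[0,0.02,-0.025,0,0,0],[0.005,0.03,-0.025,0,0,0],[0.0,0.02,-0.025,0,0,0],[0,0.01,-0.025,0,0,0],[0,0,0,0,0,0]]'
python3 - <<'E'
from h import *
s=snap('wrist','w2.png')
np.savez('w2.npz',T=s['T'],camera_matrix=s['camera_matrix'],image=s['image'])
for t in('bracket_bore','bracket'):
    print(t,[(np.round(r['point'],1).tolist(),round(r['confidence'],2)) for r in spotter.mark_of(t,'wrist')][:3])
E
```

```text
time: 3.27
ee_pos: [0.4618, -0.0526, 0.2147]
tcp_rot: [0.667, -3.06, -0.003]
wrist_force: [-0.8, -0.5, -1.0]
width: 0.0855
grasp_force: 0.0
bracket_bore [([287.4, 209.4], 0.91), ([142.4, 25.1], 0.81), ([84.5, 275.0], 0.77)]
bracket [([96.9, 261.0], 0.64), ([288.9, 205.8], 0.62), ([161.7, 32.1], 0.61)]
```

View pics/w2.png

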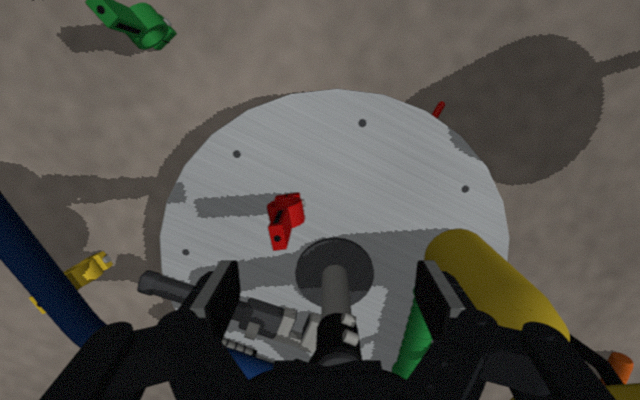

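w1 shows the red bracket at (350,211) and the bar tip at (172,194). w2 shows the bracket at (286,220) with its blade top near (280,240). Next I'll fit the bracket and bar models to masks in all views.

```bash
cat > fit.py <<'E'
from h import *
from scipy.optimize import minimize
np.set_printoptions(precision=4,suppress=True)
S={n:dict(np.load(n+'.npz')) for n in('w1','w2')}
for n in('scene','top'): S[n]=snap(n); S[n]={k:np.array(v) for k,v in S[n].items()}
a=np.linspace(0,2*np.pi,24,endpoint=False)
box=lambda w,z0,z1:np.array([[x,y,z] for x in(-11,11) for y in(-w/2,w/2) for z in(z0,z1)])
parts=[box(26,0,12.5),np.array([[x,17.4*np.cos(t),30+17.4*np.sin(t)] for x in(-11,11) for t in a]),box(12,44,88)]
ROI={'w1':(350,205),'w2':(286,215),'scene':(301,194),'top':(330,207)}
U=8;H=48
def mask(n):
    u,v=ROI[n]; im=S[n]['image'][v-H:v+H,u-H:u+H]; hsv=cv2.cvtColor(im,cv2.COLOR_RGB2HSV)
    m=(((hsv[...,0]<8)|(hsv[...,0]>172))&(hsv[...,1]>140)&(hsv[...,2]>40)).astype(np.uint8)
    k,l,st,_=cv2.connectedComponentsWithStats(m); i=1+np.argmax(st[1:,4]); m=(l==i).astype(np.uint8)
    c,_=cv2.findContours(m,cv2.RETR_EXTERNAL,cv2.CHAIN_APPROX_NONE); cv2.drawContours(m,c,-1,1,-1)
    return m
M={n:cv2.resize(mask(n).astype(np.float32),None,fx=4,fy=4,interpolation=cv2.INTER_LINEAR) for n in ROI}
def ren(n,p,off=(0,0)):
    c,s=np.cos(p[2]),np.sin(p[2]); o=np.zeros((8*H,8*H),np.float32);u,v=ROI[n]
    for P in parts:
        W=np.c_[p[0]+(c*P[:,0]-s*P[:,1])/1000,p[1]+(s*P[:,0]+c*P[:,1])/1000,p[3]+P[:,2]/1000]
        q=np.array([proj(S[n],w) for w in W])
        q=((q-[u-H,v-H]+.5)*4-.5)
        cv2.fillConvexPoly(o,cv2.convexHull(np.round(q*16).astype(np.int32)),1.,shift=4)
    return o
def cost(p,ns): return sum(np.abs(M[n]-ren(n,p)).sum()/M[n].sum() for n in ns)
if __name__=='__main__':
  print({n:float(M[n].sum()/16) for n in M})
  for ns in(('w1','w2'),('w1','w2','scene','top')):
    r=[]
    for yaw in np.radians(range(-90,90,30)):
      x0=np.array([.507,-.085,yaw,.038])
      f=minimize(cost,x0,(ns,),method='Nelder-Mead',options=dict(initial_simplex=[x0]+[x0+e for e in np.diag([.006,.006,.3,.004])],xatol=1e-4,fatol=1e-4,maxiter=300))
      r.append((f.fun,f.x))
    r.sort(key=lambda t:t[0])
    for f,x in r[:3]: print(ns,round(f,3),x,np.degrees(x[2]))
E
python3 fit.py
```

```text
Traceback (most recent call last):
  File "fit.py", line 17, in <module>
    M={n:cv2.resize(mask(n).astype(np.float32),None,fx=4,fy=4,interpolation=cv2.INTER_LINEAR) for n in ROI}
                    ~~~~^^^
  File "fit.py", line 14, in mask
    k,l,st,_=cv2.connectedComponentsWithStats(m); i=1+np.argmax(st[1:,4]); m=(l==i).astype(np.uint8)
                                                      ~~~~~~~~~^^^^^^^^^^
ValueError: attempt to get argmax of an empty sequence
```

```bash
sed -i "s|S\[n\]=snap(n); |S[n]=snap(n); S[n]['image']=cv2.imread('pics/'+n+'0.png')[:,:,::-1].copy(); |" fit.py; python3 fit.py
```

```text
{'w1': 677.0, 'w2': 1443.0, 'scene': 156.0, 'top': 75.0}
('w1', 'w2') 0.265 [ 0.5034 -0.077   0.5983  0.0306] 34.28192115151919
('w1', 'w2') 0.266 [ 0.5034 -0.077   0.5965  0.0306] 34.176338335136236
('w1', 'w2') 0.266 [ 0.5033 -0.077  -2.555   0.0309] -146.39201688517363
('w1', 'w2', 'scene', 'top') 1.044 [ 0.5009 -0.0779  0.6683  0.0349] 38.293474933113224
('w1', 'w2', 'scene', 'top') 1.047 [ 0.5011 -0.0779  0.6652  0.0351] 38.11285062641278
('w1', 'w2', 'scene', 'top') 1.048 [ 0.501  -0.0779 -2.4588  0.0342] -140.87766284880274
```

```bash
python3 -m inch '[[0.02,-0.012,-0.005,0,0,4.8],[0.02,-0.012,-0.005,0,0,4.8],[0,0,0,0,0,0],[0,0,0,0,0,0]]'
python3 - <<'E'
from h import *
s=snap('wrist','w3.png'); np.savez('w3.npz',T=s['T'],camera_matrix=s['camera_matrix'],image=s['image'])
import fit; from fit import *
p0=proj(s,[.5034,-.077,.08]);print(p0)
fit.S['w3']=dict(np.load('w3.npz'));fit.ROI['w3']=tuple(int(v) for v in p0);fit.H=90
fit.M={n:cv2.resize(fit.mask(n).astype(np.float32),None,fx=4,fy=4,interpolation=cv2.INTER_LINEAR) for n in('w1','w2','w3')}
for ns in(['w3'],['w2','w3'],['w1','w2','w3']):
  for zfix in(0,1):
    g=lambda p:cost([p[0],p[1],p[2],.038 if zfix else p[3]],ns)
    x0=np.array([.5034,-.077,.6,.035]);f=minimize(g,x0,method='Nelder-Mead',options=dict(initial_simplex=[x0]+[x0+e for e in np.diag([.006,.006,.3,.004])],xatol=1e-4,fatol=1e-4,maxiter=300))
    print(ns,zfix,round(f.fun,3),f.x,np.degrees(f.x[2]))
x=f.x;x[3]=.038
m=fit.M['w3'];o=ren('w3',x);u,v=fit.ROI['w3']
im=cv2.resize(s['image'][v-90:v+90,u-90:u+90],None,fx=3,fy=3)
c,_=cv2.findContours(o.astype(np.uint8),0,1);cv2.drawContours(im,[np.int32(k*.75) for k in c],-1,(0,255,255),1)
cv2.imwrite('pics/w3c.png',im[:,:,::-1])
E
```

```text
time: 3.95
ee_pos: [0.5054, -0.0782, 0.2094]
tcp_rot: [0.919, -3.004, -0.0]
wrist_force: [-0.5, 0.2, -0.1]
width: 0.0856
grasp_force: 0.0
[328.6463 190.8724]
['w3'] 0 0.052 [ 0.5046 -0.0748  0.5811  0.0212] 33.29201828597616
['w3'] 1 0.144 [ 0.5004 -0.078   0.5958  0.0393] 34.134068637791486
['w2', 'w3'] 0 0.215 [ 0.5024 -0.0771  0.577   0.0314] 33.05775543995402
['w2', 'w3'] 1 0.283 [ 0.4999 -0.078   0.5514  0.0379] 31.592365936582258
['w1', 'w2', 'w3'] 0 0.381 [ 0.503  -0.0768  0.6097  0.0309] 34.934555430099536
['w1', 'w2', 'w3'] 1 0.484 [ 0.5001 -0.078   0.5905  0.0404] 33.8357570954299
```

View pics/w3c.png

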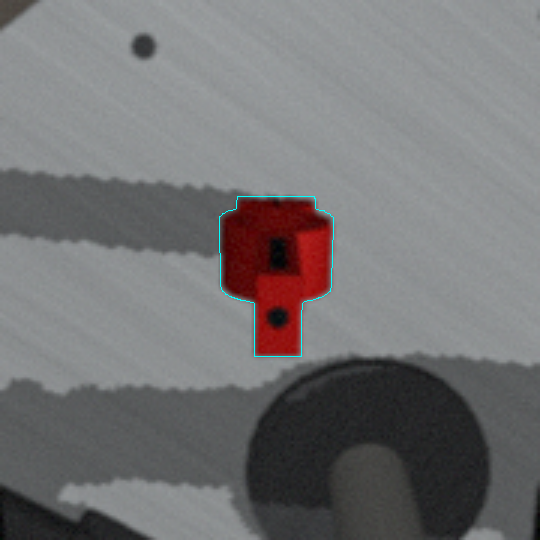

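The outline fits: the crop shows the red bracket with its blade top at crop (278,317), away from the dark post foot. Now the grasp.

```bash
python3 -m inch '[[-0.0045,0.0005,-0.025,0,0,0],[0,0,-0.028,0,0,0],[0,0,-0.025,0,0,0],[0,0,-0.02,0,0,0],[0,0,-0.01,0,0,0],[0,0,0,0,0,0],[0,0,0,0,0,0]]' && python3 -m inch '[[0,0,0,0,0,0],[0,0,0,0,0,0],[0,0,0,0,0,0],[0,0,0,0,0,0],[0,0,0,0,0,0],[0,0,0,0,0,0],[0,0,0,0,0,0],[0,0,0,0,0,0]]' 1
```

```text
time: 4.68
ee_pos: [0.5003, -0.0767, 0.1017]
tcp_rot: [0.924, -3.003, 0.0]
wrist_force: [-0.4, 0.0, 0.6]
width: 0.0852
grasp_force: 0.0
time: 5.35
ee_pos: [0.5005, -0.0769, 0.1016]
tcp_rot: [-0.923, 3.003, -0.0]
wrist_force: [-0.7, 1.0, 1.4]
width: 0.0113
grasp_force: 61.1
```

```bash
python3 -m inch '[[0,0,0.01,0,0,0],[0,0,0.025,0,0,0],[0,0,0.025,0,0,0],[-0.01,0,0.02,0,0,0],[-0.015,-0.015,0.01,0,0,0],[-0.01,-0.03,0,0,0,0],[0,-0.03,0,0,0,3.5],[0,-0.03,0,0,0,3.8],[0,-0.03,0,0,0,0],[0,-0.03,0,0,0,0],[0,-0.03,0,0,0,0],[0.01,-0.025,0,0,0,0],[0.02,-0.013,0,0,0,0],[0,0,0,0,0,0],[0,0,0,0,0,0],[0,0,0,0,0,0]]'
python3 - <<'E'
from h import *
s=snap('wrist','w4.png'); np.savez('w4.npz',T=s['T'],camera_matrix=s['camera_matrix'],image=s['image'])
for t in('bar_end','grip_mid','bracket_bore'):
    print(t,[(np.round(r['point'],1).tolist(),round(r['confidence'],2)) for r in spotter.mark_of(t,'wrist')][:3])
E
```

```text
time: 6.68
ee_pos: [0.4947, -0.3094, 0.1905]
tcp_rot: [1.111, -2.937, -0.003]
wrist_force: [-0.4, 0.2, -0.8]
width: 0.0116
grasp_force: 60.8
bar_end []
grip_mid [([330.2, 373.5], 0.55)]
bracket_bore [([523.1, 83.9], 0.95), ([327.9, 238.7], 0.8), ([424.5, 139.9], 0.65)]
```

View pics/w4.png

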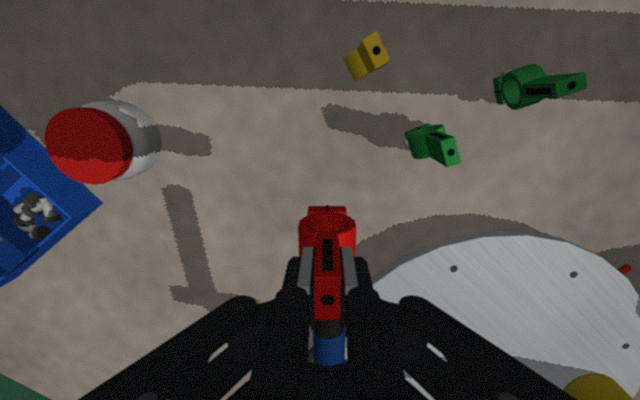

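w4 shows the held bracket at (328,250) with the bar's tip straight ahead at (330,335), laterally centred. Next I'll refine the bar pose jointly, and the bracket's height relative to it.

```bash
cat > fitbar.py <<'E'
from h import *
from scipy.optimize import minimize
np.set_printoptions(precision=4,suppress=True)
L=line(3); xy=np.r_[L[:,1:3],[[0,-25]]]
xy=np.r_[[[-72.7,-275.2],[-70,-272.6]],xy]
tang=np.gradient(xy,axis=0); tang/=np.linalg.norm(tang,axis=1)[:,None]
def barmask(s):
    hsv=cv2.cvtColor(s['image'],cv2.COLOR_RGB2HSV)
    return ((hsv[...,0]>104)&(hsv[...,0]<125)&(hsv[...,1]>120)&(hsv[...,2]>35)).astype(np.uint8)
def ren(s,p,off,sc=4,only=None):
    W=toworld(p[:4],xy); K=s['camera_matrix']; o=np.zeros((400*sc,640*sc),np.uint8)
    q=np.array([proj(s,w) for w in W])+off
    T=s['T'];z=(W-T[:3,3])@T[:3,2]
    for i in range(3,len(q)-1):   # only blue straight part
        r=11.1e-3*K[0][0]/z[i]
        d=q[i+1]-q[i];d/=np.linalg.norm(d);n=np.array([-d[1],d[0]])*r
        pol=np.array([q[i]+n,q[i+1]+n,q[i+1]-n,q[i]-n]);cv2.fillConvexPoly(o,np.round(((pol+.5)*sc-.5)*16).astype(np.int32),1,shift=4)
    return o
E
python3 - <<'E'
from fitbar import *
S={'w1':dict(np.load('w1.npz'))}
for n in('scene','top'):
    s=snap(n,n+'1.png');S[n+'1']={k:np.array(v) for k,v in s.items()};S[n]=dict(S[n+'1']);S[n]['image']=cv2.imread('pics/'+n+'0.png')[:,:,::-1].copy()
box={'w1':(150,150,370,345),'scene':(235,180,345,245),'top':(310,140,420,205)}
M={}
for n in box:
    m=barmask(S[n]);k=np.zeros_like(m);a,b,c,d=box[n];k[b:d,a:c]=m[b:d,a:c]
    M[n]=cv2.resize(k.astype(np.float32),None,fx=4,fy=4,interpolation=cv2.INTER_LINEAR);S[n]['box']=box[n];print(n,k.sum())
def cost(p,ns,offs):
    t=0
    for i,n in enumerate(ns):
        off=p[4+2*i:6+2*i] if offs else np.zeros(2)
        o=ren(S[n],p,off);a,b,c,d=[4*v for v in box[n]]
        t+=np.abs(M[n][b:d,a:c]-o[b:d,a:c]).sum()/M[n].sum()+(0.01*np.sum(np.square(off)))
    return t+100*max(0,abs(p[3])-.12)
for ns in(['scene','top'],['w1'],['w1','scene','top']):
    for offs in(0,1):
        x0=np.r_[.613,-.002,-.029,.1,np.zeros(2*len(ns)*offs)]
        f=minimize(cost,x0,(ns,offs),method='Nelder-Mead',options=dict(initial_simplex=[x0]+[x0+e for e in np.diag(np.r_[.004,.004,.02,-.05,np.ones(2*len(ns)*offs)])],xatol=1e-4,fatol=1e-4,maxiter=500))
        print(ns,offs,round(f.fun,3),f.x,'grip start',toworld(f.x,[[-67,-270]])[0])
a=cv2.resize(S['scene1']['image'][140:260,190:330],(700,600),interpolation=cv2.INTER_CUBIC);cv2.imwrite('pics/s1c.png',a[:,:,::-1])
E
```

```text
w1 3811
scene 775
top 626
['scene', 'top'] 0 0.656 [ 0.6131 -0.0007 -0.0268  0.1025] grip start [ 0.5393 -0.2688  0.1569]
['scene', 'top'] 1 0.654 [ 0.6127 -0.0013 -0.028   0.1011  0.1879  0.1474 -0.0361  0.2015] grip start [ 0.5386 -0.2693  0.1568]
['w1'] 0 0.296 [ 0.6125  0.0018 -0.0212  0.1198] grip start [ 0.5402 -0.2668  0.158 ]
['w1'] 1 0.298 [ 0.6127  0.0009 -0.024   0.1193  0.251   0.0822] grip start [ 0.5397 -0.2674  0.158 ]
['w1', 'scene', 'top'] 0 0.969 [ 0.6127  0.0001 -0.0235  0.1062] grip start [ 0.5397 -0.2682  0.1571]
['w1', 'scene', 'top'] 1 0.959 [ 0.6131  0.0002 -0.027   0.1147  0.2709  0.0628 -0.2901  0.0854  0.0286
  0.1226] grip start [ 0.5393 -0.2679  0.1577]
```

View pics/s1c.png

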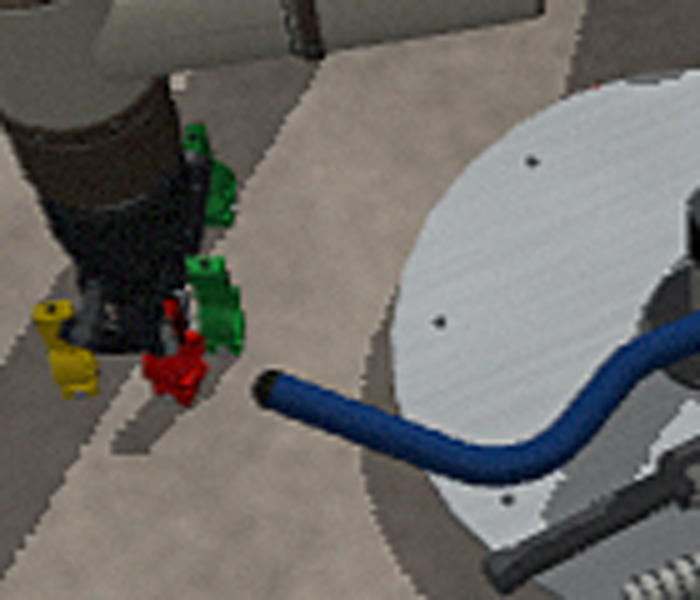

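Scene crop: bar tip at (265,388) and held bracket at (178,360), clear of each other. I'll write a planner that turns arc length along the bar into deltas.

```bash
cat > plan.py <<'E'
# python3 plan.py "s1,s2,..." [lat_mm z_mm yaw_deg]  -> how far to go from now, through successive arc lengths
import sys; from h import *
from scipy.spatial.transform import Rotation as R
import json,os
c=dict(p=[.613,0,-.026,.11],bx=.001,bz=.0336,ds0=0.)
if os.path.exists('cal.json'): c.update(json.load(open('cal.json')))
L=line(.5)
def pose(s,lat=0,dz=0,dyaw=0):
    f=lambda j:np.interp(s,L[:,0],L[:,j]) ; x,y,h=f(1),f(2),f(3)
    k=np.mean(np.interp([s-8,s-4,s,s+4,s+8],L[:,0],L[:,4]*(L[:,0]>0)))
    if s<0: x+=s*np.cos(h);y+=s*np.sin(h)
    if s>L[-1,0]: y+=s-L[-1,0]
    n=np.array([-np.sin(h),np.cos(h)]); xy=np.array([x,y])+n*(k*11**2/2*.5)   # half sagitta inward
    p=c['p'];q=toworld(p,[xy,xy+[np.cos(h),np.sin(h)]]);t=q[1]-q[0];t/=np.linalg.norm(t)
    yb=np.cross([0,0,1],t);yb/=np.linalg.norm(yb)
    B=q[0]+yb*lat/1000+[0,0,dz/1000]
    Rt=R.from_matrix(np.c_[-t,yb,-np.cross(t,yb)]);Rt=R.from_rotvec([0,0,np.radians(dyaw)])*Rt
    return B-Rt.apply([c['bx'],0,c['bz']]),Rt
if __name__=='__main__':
    ss=eval('['+sys.argv[1]+']');a=[float(v) for v in sys.argv[2:]]
    st=env.read_state();P=st['ee_pos'].copy();Q=R.from_rotvec(st['tcp_rot'])
    # where are we along the bar
    g=np.arange(-60,L[-1,0]+5,.25);pp=np.array([pose(s,*a)[0] for s in g]);i=np.argmin(np.linalg.norm((pp-P)[:,:2],axis=1))
    X,Y=pose(g[i],*a);e=Y.inv().apply(P-X)*1000
    F=Y.inv().apply(st['wrist_force'])
    print('s=%.1f err lat %.2f z %.2f mm'%(g[i],e[1],-e[2]),'rot err deg',np.round(np.degrees((Q*Y.inv()).as_rotvec()),2),'F along %.1f lat %.1f up %.1f'%(-F[0],F[1],-F[2]), 'M',np.round(Y.inv().apply(st['moment'])*[-1,1,-1],2),'t=%.1f'%st['time'])
    for s in ss:
        X,Y=pose(s,*a);d=np.round(X-P,4);w=np.round(np.degrees((Y*Q.inv()).as_rotvec()),1)
        print(s,[float(v) for v in d],[float(v) for v in w]);P=P+d;Q=R.from_rotvec(np.radians(w))*Q
E
python3 plan.py "-30,-24"
```

```text
s=-60.0 err lat -1.35 z -4.26 mm rot err deg [ 3.05 -3.47 -0.17] F along -0.3 lat 0.6 up -0.8 M [ 0.05 -0.04  0.03] t=7.0
-30 [0.0247, 0.0238, 0.0015] [-3.1, 3.5, 0.2]
-24 [0.0045, 0.004, -0.0005] [0.0, -0.0, -0.0]
```

```bash
python3 -m inch '[[0.008,0.008,0.0005,-1,1.2,0.1],[0.009,0.009,0.0005,-1.1,1.2,0.1],[0.0077,0.0068,0.0005,-1,1.1,0],[0,0,0,0,0,0],[0,0,0,0,0,0],[0,0,0,0,0,0]]' && python3 plan.py "-24"
python3 - <<'E'
from fitbar import *
s=snap('wrist','w5.png'); np.savez('w5.npz',T=s['T'],camera_matrix=s['camera_matrix'],image=s['image'])
hsv=cv2.cvtColor(s['image'],cv2.COLOR_RGB2HSV)
red=((hsv[...,0]<8)|(hsv[...,0]>172))&(hsv[...,1]>140)&(hsv[...,2]>40)
b=barmask(s)
for v in range(195,375,8):
    r=np.where(red[v,260:400])[0]+260;q=np.where(b[v,260:400])[0]+260
    print(v,(r.min(),r.max(),(r.min()+r.max())/2) if len(r)>4 else '',(q.min(),q.max(),(q.min()+q.max())/2) if len(q)>4 else '')
import plan
for n in('tip',): print(proj(s,toworld(plan.c['p'],[[-75,-277]])[0]),proj(s,toworld(plan.c['p'],[[-26.5,-232]])[0]))
a=cv2.resize(s['image'][180:400,240:420],(540,660)[:2])[:600];cv2.imwrite('pics/w5c.png',a[:,:,::-1])
E
```

```text
time: 7.48
ee_pos: [0.5198, -0.2859, 0.1928]
tcp_rot: [1.09, -2.865, 0.044]
wrist_force: [0.2, 0.5, -0.4]
width: 0.0109
grasp_force: 60.7
s=-30.5 err lat -0.17 z -0.36 mm rot err deg [-0.02  0.05 -0.01] F along 0.5 lat 0.2 up -0.4 M [ 0.02 -0.21  0.04] t=7.5
-24 [0.0047, 0.0044, -0.0002] [0.0, -0.1, 0.0]
195  
203  
211 (np.int64(308), np.int64(345), np.float64(326.5)) 
219 (np.int64(302), np.int64(351), np.float64(326.5)) 
227 (np.int64(299), np.int64(355), np.float64(327.0)) 
235 (np.int64(299), np.int64(355), np.float64(327.0)) 
243 (np.int64(300), np.int64(355), np.float64(327.5)) 
251 (np.int64(300), np.int64(355), np.float64(327.5)) 
259 (np.int64(314), np.int64(340), np.float64(327.0)) 
267 (np.int64(314), np.int64(340), np.float64(327.0)) 
275 (np.int64(313), np.int64(341), np.float64(327.0)) 
283 (np.int64(314), np.int64(340), np.float64(327.0)) 
291 (np.int64(314), np.int64(340), np.float64(327.0)) 
299 (np.int64(314), np.int64(340), np.float64(327.0)) 
307 (np.int64(314), np.int64(340), np.float64(327.0)) 
315 (np.int64(314), np.int64(340), np.float64(327.0)) 
323  (np.int64(315), np.int64(340), np.float64(327.5))
331  (np.int64(312), np.int64(342), np.float64(327.0))
339  (np.int64(313), np.int64(342), np.float64(327.5))
347  (np.int64(313), np.int64(342), np.float64(327.5))
355  (np.int64(313), np.int64(343), np.float64(328.0))
363  (np.int64(316), np.int64(342), np.float64(329.0))
371  
[326.67   266.8693] [326.4803 350.6216]
```

View pics/w5c.png

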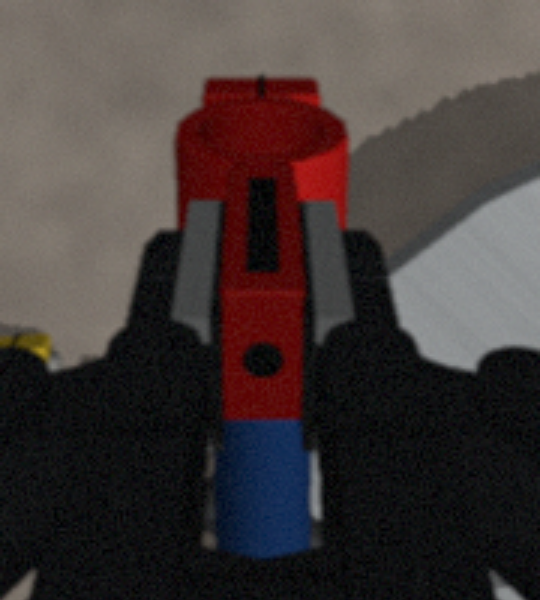

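w5: bracket centre at column 327.0 and bar at 327.4, so they are laterally aligned. Advancing gently over the plug.

```bash
python3 -m inch '[[0.002,0.0018,0.0002,0,0,0],[0.002,0.0018,0,0,0,0],[0.002,0.0018,0,0,0,0],[0.0012,0.0011,0,0,0,0],[0.0004,0.0004,0,0,0,0],[0.0004,0.0004,-0.0001,0,0,0],[0.0004,0.0004,0,0,0,0],[0.0004,0.0004,0,0,0,0],[0.0004,0.0004,-0.0001,0,0,0],[0.0004,0.0004,0,0,0,0],[0.0004,0.0004,0,0,0,0],[0.0004,0.0003,-0.0001,0,0,0],[0,0,0,0,0,0]]' && python3 plan.py "-10"
```

```text
time: 8.62
ee_pos: [0.5305, -0.2764, 0.1927]
tcp_rot: [1.09, -2.865, 0.044]
wrist_force: [0.1, 0.5, -1.1]
width: 0.011
grasp_force: 60.7
s=-16.0 err lat -0.25 z 0.66 mm rot err deg [-0.04  0.06 -0.01] F along 0.5 lat 0.3 up -1.0 M [ 0.03 -0.17 -0.02] t=8.6
-10 [0.0043, 0.0042, -0.0011] [0.0, -0.1, 0.0]
```

```bash
python3 -m inch '[[0.0003,0.0003,-0.0002,0,0,0],[0.0003,0.0003,-0.0002,0,0,0],[0.0003,0.0003,-0.0002,0,0,0],[0.0003,0.0003,-0.0001,0,0,0],[0.0003,0.0003,0,0,0,0],[0.0003,0.0003,-0.0001,0,0,0],[0.0003,0.0003,0,0,0,0],[0.0003,0.0003,-0.0001,0,0,0],[0.0003,0.0003,0,0,0,0],[0.0003,0.0003,0,0,0,0]]' && python3 plan.py "-6"
```

```text
time: 9.45
ee_pos: [0.5335, -0.2734, 0.1918]
tcp_rot: [1.09, -2.865, 0.044]
wrist_force: [-0.0, 0.9, -0.5]
width: 0.0113
grasp_force: 60.7
s=-11.8 err lat 0.01 z 0.10 mm rot err deg [-0.04  0.06 -0.02] F along 0.6 lat 0.7 up -0.5 M [-0.02 -0.19 -0.03] t=9.4
-6 [0.0043, 0.0038, -0.0006] [0.0, -0.1, 0.0]
```

```bash
python3 -m inch '[[0.0003,0.0003,-0.0001,0,0,0],[0.0003,0.0003,0,0,0,0],[0.0004,0.0003,0,0,0,0],[0.0003,0.0003,-0.0001,0,0,0],[0.0004,0.0003,0,0,0,0],[0.0004,0.0004,-0.0001,0,0,0],[0.0004,0.0004,0,0,0,0],[0.0004,0.0004,-0.0001,0,0,0],[0.0004,0.0003,0,0,0,0],[0.0004,0.0004,-0.0001,0,0,0],[0.0004,0.0004,0,0,0,0],[0.0004,0.0003,-0.0001,0,0,0],[0.0004,0.0004,0,0,0,0],[0.0004,0.0003,-0.0001,0,0,0]]' && python3 plan.py "6"
```

```text
time: 10.62
ee_pos: [0.5388, -0.2687, 0.1911]
tcp_rot: [1.09, -2.865, 0.044]
wrist_force: [0.1, -0.1, -1.5]
width: 0.0115
grasp_force: 60.7
s=-4.8 err lat 0.05 z 0.01 mm rot err deg [-0.04  0.06 -0.01] F along 0.1 lat -0.1 up -1.5 M [ 0.04 -0.17  0.  ] t=10.6
6 [0.0079, 0.007, -0.0009] [0.0, -0.1, 0.0]
```

```bash
python3 -m inch '[[0,0,0.0002,0,0,0],[0,0,0.0002,0,0,0],[0,0,0.0002,0,0,0],[0,0,0.0002,0,0,0],[0,0,0.0002,0,0,0],[0,0,0,0,0,0]]' && python3 -m inch '[[0,0,-0.0003,0,0,0],[0,0,-0.0003,0,0,0],[0,0,-0.0003,0,0,0],[0,0,-0.0003,0,0,0],[0,0,-0.0002,0,0,0],[0,0,-0.0002,0,0,0],[0,0,-0.0002,0,0,0],[0,0,-0.0002,0,0,0],[0,0,0,0,0,0]]'
```

```text
time: 11.12
ee_pos: [0.5388, -0.2687, 0.1922]
tcp_rot: [1.09, -2.865, 0.044]
wrist_force: [-0.1, 0.7, -0.5]
width: 0.0111
grasp_force: 60.7
time: 11.87
ee_pos: [0.5388, -0.2687, 0.1901]
tcp_rot: [1.09, -2.865, 0.044]
wrist_force: [0.8, -0.2, -0.3]
width: 0.0109
grasp_force: 60.7
```

```bash
python3 -m inch '[[0.0003,0.0003,0.0003,0,0,0],[0.0003,0.0003,0.0003,0,0,0],[0.0003,0.0004,0.0003,0,0,0],[0.0004,0.0005,0,0,0,0],[0.0004,0.0005,-0.0001,0,0,0],[0.0004,0.0005,0,0,0,0],[0.0004,0.0005,-0.0001,0,0,0],[0.0004,0.0005,0,0,0,0],[0.0005,0.0006,-0.0001,0,0,0],[0,0,0,0,0,0]]' && python3 plan.py "16" && python3 -m inch '[[0.0007,0.0004,-0.0001,0,0,0],[0.0007,0.0003,0,0,0,0],[0.0007,0.0003,-0.0001,0,0,0],[0.0007,0.0003,0,0,0,0],[0.0007,0.0003,-0.0001,0,0,0],[0.0007,0.0004,0,0,0,0],[0.0006,0.0003,-0.0001,0,0,0],[0.0006,0.0003,0,0,0,0],[0,0,0,0,0,0]]' && python3 plan.py "16"
```

```text
time: 12.7
ee_pos: [0.5423, -0.2645, 0.1907]
tcp_rot: [1.09, -2.864, 0.044]
wrist_force: [0.2, 0.1, -0.9]
width: 0.0112
grasp_force: 60.7
s=0.8 err lat 0.87 z -0.01 mm rot err deg [-0.04  0.06 -0.01] F along 0.3 lat -0.0 up -0.9 M [-0.04 -0.15  0.01] t=12.7
16 [0.0119, 0.0095, -0.0012] [0.0, -0.1, 0.0]
time: 13.45
ee_pos: [0.5477, -0.2619, 0.1903]
tcp_rot: [1.09, -2.865, 0.044]
wrist_force: [0.0, -0.5, -0.3]
width: 0.0113
grasp_force: 60.7
s=6.5 err lat -0.83 z 0.04 mm rot err deg [-0.04  0.06 -0.01] F along -0.3 lat -0.4 up -0.3 M [ 0.03 -0.18 -0.02] t=13.4
16 [0.0065, 0.0069, -0.0008] [0.0, -0.1, 0.0]
```

```bash
python3 -m inch '[[0.0004,0.0008,-0.0001,0,0,0],[0.0006,0.0007,-0.0001,0,0,0],[0.0007,0.0006,-0.0001,0,0,0],[0.0009,0.0008,-0.0001,0,0,0],[0.0009,0.0008,-0.0001,0,0,0],[0.0009,0.0008,-0.0001,0,0,0],[0.0009,0.0008,-0.0001,0,0,0],[0.0009,0.0008,-0.0001,0,0,0],[0.0009,0.0008,-0.0001,0,0,0],[0.0009,0.0008,-0.0001,0,0,0],[0.0009,0.0008,-0.0001,0,0,0],[0.0009,0.0008,-0.0001,0,0,0],[0.0009,0.0008,-0.0001,0,0,0],[0.0009,0.0008,-0.0001,0,0,0],[0.0009,0.0008,-0.0001,0,0,0],[0.0009,0.0008,-0.0001,0,0,0],[0.0009,0.0008,-0.0001,0,0,0],[0.0009,0.0008,-0.0001,0,0,0]]' && python3 plan.py "50,70"
```

```text
time: 14.95
ee_pos: [0.5629, -0.2478, 0.1885]
tcp_rot: [1.09, -2.865, 0.044]
wrist_force: [0.9, -0.3, -0.1]
width: 0.0108
grasp_force: 60.7
s=27.2 err lat -0.37 z -0.05 mm rot err deg [-0.04  0.06 -0.01] F along 0.4 lat -0.8 up -0.1 M [ 0.02 -0.16  0.02] t=14.9
50 [0.0166, 0.0153, -0.0018] [0.0, -0.1, 0.0]
70 [0.0149, 0.0133, -0.0016] [0.0, 0.0, 0.0]
```

```bash
python3 -m inch '[[0.0009,0.0009,-0.0001,0,0,0],[0.001,0.001,-0.0001,0,0,0],[0.001,0.001,-0.0001,0,0,0],[0.0011,0.001,-0.0001,0,0,0],[0.0011,0.001,-0.0001,0,0,0],[0.0011,0.001,-0.0001,0,0,0],[0.0011,0.001,-0.0001,0,0,0],[0.0011,0.001,-0.0001,0,0,0],[0.0011,0.001,-0.0001,0,0,0],[0.0011,0.001,-0.0001,0,0,0],[0.0011,0.001,-0.0001,0,0,0],[0.0011,0.001,-0.0001,0,0,0],[0.0011,0.001,-0.0001,0,0,0],[0.0011,0.001,-0.0002,0,0,0],[0.0011,0.001,-0.0001,0,0,0],[0.0009,0.0009,-0.0001,0,0,0]]' && python3 plan.py "70,90"
```

```text
time: 16.28
ee_pos: [0.5799, -0.232, 0.1868]
tcp_rot: [1.09, -2.865, 0.044]
wrist_force: [0.3, -0.1, -1.0]
width: 0.0114
grasp_force: 60.7
s=50.8 err lat 0.10 z 0.10 mm rot err deg [-0.04  0.05 -0.02] F along 0.2 lat -0.3 up -1.0 M [-0.   -0.19 -0.03] t=16.3
70 [0.0145, 0.0128, -0.0017] [0.0, -0.1, 0.0]
90 [0.0149, 0.0132, -0.0016] [0.0, 0.0, 0.0]
```

```bash
python3 -m inch '[[0.0011,0.001,-0.0001,0,0,0],[0.0012,0.001,-0.0001,0,0,0],[0.0012,0.0011,-0.0001,0,0,0],[0.0012,0.0011,-0.0002,0,0,0],[0.0012,0.0011,-0.0001,0,0,0],[0.0012,0.0011,-0.0001,0,0,0],[0.0012,0.0011,-0.0002,0,0,0],[0.0012,0.0011,-0.0001,0,0,0],[0.0012,0.0011,-0.0001,0,0,0],[0.0012,0.0011,-0.0002,0,0,0],[0.0012,0.0011,-0.0001,0,0,0],[0.0012,0.001,-0.0001,0,0,0],[0.0012,0.001,-0.0002,0,0,0],[0.0012,0.001,-0.0001,0,0,0],[0.0012,0.001,-0.0002,0,0,0],[0.0012,0.0011,-0.0001,0,0,0],[0.0009,0.0008,-0.0001,0,0,0],[0.0006,0.0006,0,0,0,0],[0.0003,0.0003,0,0,0,0],[0,0,0,0,0,0]]' && python3 plan.py "84,94,96,98,100"
```

```text
time: 17.95
ee_pos: [0.6007, -0.2133, 0.1846]
tcp_rot: [1.09, -2.864, 0.044]
wrist_force: [0.2, 0.0, -1.0]
width: 0.0111
grasp_force: 60.7
s=78.8 err lat 0.18 z 0.15 mm rot err deg [-0.04  0.06 -0.01] F along 0.2 lat -0.1 up -1.0 M [ 0.02 -0.18 -0.04] t=17.9
84 [0.0041, 0.0034, -0.0006] [0.0, -0.1, 0.0]
94 [0.0074, 0.0066, -0.0008] [0.0, 0.0, 0.0]
96 [0.0015, 0.0014, -0.0001] [0.0, 0.0, 0.0]
98 [0.0015, 0.0013, -0.0002] [0.0, 0.0, 0.0]
100 [0.0015, 0.0013, -0.0002] [0.0, 0.0, 0.0]
```

```bash
python3 -m inch '[[0.0002,-0.0002,0,0,0,0],[0.0002,-0.0002,0,0,0,0],[0.0002,-0.0002,0,0,0,0],[0.0001,-0.0002,0,0,0,0],[0.0001,-0.0002,0,0,0,0],[0,0,0,0,0,0]]' && python3 plan.py "" && python3 -m inch '[[-0.0003,0.0004,0,0,0,0],[-0.0003,0.0004,0,0,0,0],[-0.0002,0.0002,0,0,0,0],[-0.0002,0.0002,0,0,0,0],[-0.0002,0.0002,0,0,0,0],[-0.0002,0.0002,0,0,0,0],[-0.0001,0.0001,0,0,0,0],[0,0,0,0,0,0]]' && python3 plan.py ""
```

```text
time: 18.45
ee_pos: [0.6015, -0.2145, 0.1846]
tcp_rot: [1.09, -2.865, 0.044]
wrist_force: [0.2, 0.2, -0.5]
width: 0.0111
grasp_force: 60.7
s=78.5 err lat -1.14 z 0.16 mm rot err deg [-0.04  0.06 -0.02] F along 0.3 lat 0.0 up -0.4 M [ 0.03 -0.19 -0.03] t=18.4
time: 19.12
ee_pos: [0.6, -0.2127, 0.1846]
tcp_rot: [1.09, -2.865, 0.044]
wrist_force: [0.5, 0.6, -0.9]
width: 0.0111
grasp_force: 60.7
s=78.5 err lat 1.21 z 0.19 mm rot err deg [-0.04  0.05 -0.02] F along 0.8 lat 0.1 up -0.8 M [-0.05 -0.19 -0.01] t=19.1
```

```bash
python3 -m inch '[[0.0002,-0.0003,0,0,0,0],[0.0002,-0.0003,0,0,0,0],[0.0002,-0.0002,0.0002,0,0,0],[0,0,0.0003,0,0,0],[0,0,0.0002,0,0,0],[0,0,0.0002,0,0,0],[0,0,0.0002,0,0,0],[0,0,0,0,0,0]]' && python3 plan.py "" && python3 -m inch '[[0,0,-0.0005,0,0,0],[0,0,-0.0005,0,0,0],[0,0,-0.0003,0,0,0],[0,0,-0.0002,0,0,0],[0,0,-0.0002,0,0,0],[0,0,-0.0002,0,0,0],[0,0,-0.0002,0,0,0],[0,0,-0.0002,0,0,0],[0,0,0,0,0,0]]' && python3 plan.py "90"
```

```text
time: 19.78
ee_pos: [0.6006, -0.2135, 0.1857]
tcp_rot: [1.09, -2.865, 0.044]
wrist_force: [-0.2, -0.6, -0.9]
width: 0.0111
grasp_force: 60.7
s=78.5 err lat 0.19 z 1.23 mm rot err deg [-0.04  0.06 -0.02] F along -0.4 lat -0.3 up -1.0 M [-0.03 -0.19 -0.01] t=19.8
time: 20.53
ee_pos: [0.6006, -0.2135, 0.1834]
tcp_rot: [1.09, -2.865, 0.044]
wrist_force: [-0.2, 0.5, -0.9]
width: 0.0109
grasp_force: 60.7
s=78.5 err lat 0.19 z -1.06 mm rot err deg [-0.04  0.06 -0.02] F along 0.2 lat 0.5 up -0.9 M [-0.03 -0.14  0.02] t=20.5
90 [0.0087, 0.0075, 0.0001] [0.0, -0.1, 0.0]
```

```bash
python3 -m inch '[[0,0,-0.0001,0,0,0],[0,0,-0.0001,0,0,0],[0,0,-0.0001,0,0,0],[0,0,-0.0001,0,0,0],[0,0,-0.0001,0,0,0],[0,0,0,0,0,0]]' && python3 plan.py "90"
```

```text
time: 21.03
ee_pos: [0.6006, -0.2135, 0.1831]
tcp_rot: [1.09, -2.865, 0.045]
wrist_force: [-0.4, 0.2, -0.0]
width: 0.0111
grasp_force: 60.8
s=78.5 err lat 0.16 z -1.39 mm rot err deg [-0.05  0.05 -0.02] F along -0.2 lat 0.4 up -0.0 M [ 0.11 -0.11  0.01] t=21.0
90 [0.0087, 0.0075, 0.0005] [0.0, -0.0, 0.0]
```

Contact is felt exactly where the model expects it, at −1.35 mm. The model is good, so now into the outer bend.

```bash
python3 -m inch '[[0.0003,0.0003,0.0004,0,0,0],[0.0006,0.0005,0.0004,0,0,0],[0.001,0.0008,0.0002,0,0,0],[0.0011,0.001,0,0,0,0],[0.0012,0.001,-0.0001,0,0,0],[0.0012,0.001,-0.0001,0,0,0],[0.0012,0.001,-0.0001,0,0,0],[0.0011,0.001,-0.0001,0,0,0],[0.001,0.0009,-0.0001,0,0,0],[0,0,0,0,0,0]]' && python3 plan.py "*range(92,117,1)"
```

```text
time: 21.87
ee_pos: [0.6095, -0.2058, 0.1833]
tcp_rot: [1.09, -2.864, 0.044]
wrist_force: [-0.3, -0.6, -0.6]
width: 0.0114
grasp_force: 60.8
s=90.2 err lat 0.00 z -0.16 mm rot err deg [-0.04  0.05 -0.  ] F along -0.6 lat -0.2 up -0.6 M [-0.   -0.16 -0.04] t=21.9
92 [0.0013, 0.0011, 0.0] [0.0, -0.1, 0.0]
93 [0.0007, 0.0007, -0.0001] [0.0, 0.0, 0.0]
94 [0.0008, 0.0007, -0.0] [0.0, 0.0, 0.0]
95 [0.0007, 0.0006, -0.0001] [0.0, 0.0, 0.0]
96 [0.0008, 0.0007, -0.0001] [0.0, 0.0, 0.0]
97 [0.0007, 0.0006, -0.0001] [0.0, 0.0, 0.0]
98 [0.0007, 0.0007, -0.0001] [0.0, 0.0, 0.0]
99 [0.0008, 0.0007, -0.0] [0.0, 0.0, 0.0]
100 [0.0007, 0.0006, -0.0001] [0.0, 0.0, 0.0]
101 [0.0008, 0.0007, -0.0001] [0.0, 0.0, 0.0]
102 [0.0007, 0.0007, -0.0001] [0.0, 0.0, 0.0]
103 [0.0007, 0.0007, -0.0001] [0.0, 0.0, 0.0]
104 [0.0007, 0.0007, -0.0] [0.0, 0.0, 0.0]
105 [0.0008, 0.0006, -0.0001] [0.0, 0.0, 0.0]
106 [0.0007, 0.0007, -0.0001] [0.0, 0.0, 0.0]
107 [0.0007, 0.0007, -0.0001] [0.0, 0.0, 0.0]
108 [0.0007, 0.0007, -0.0] [0.0, 0.0, 0.0]
109 [0.0008, 0.0007, -0.0001] [0.0, 0.0, 0.0]
110 [0.0007, 0.0007, -0.0001] [0.0, 0.0, 0.0]
111 [0.0006, 0.0007, -0.0001] [0.1, -0.0, 1.0]
112 [0.0007, 0.0007, -0.0] [0.1, -0.1, 1.1]
113 [0.0006, 0.0007, -0.0001] [0.0, -0.0, 1.0]
114 [0.0006, 0.0008, -0.0001] [0.1, -0.1, 1.0]
115 [0.0005, 0.0007, -0.0] [0.0, -0.0, 1.1]
116 [0.0006, 0.0007, -0.0001] [0.1, -0.1, 1.0]
```

```bash
python3 - <<'E'
t=open('plan.py').read()
a=t.index("    f=lambda j");b=t.index("    yb=np.cross")
t=t[:a]+'''    def P(u):   # centre line, with straight extensions
        x,y,h=[np.interp(u,L[:,0],L[:,j]) for j in(1,2,3)]; e=min(u,0)+max(u-L[-1,0],0)
        return np.array([x+e*np.cos(h),y+e*np.sin(h)])
    # minimax straight line through the 22 mm of tube inside the bore
    A,Bm,C=P(s-11),P(s),P(s+11); d=(C-A)/np.linalg.norm(C-A); n=np.array([-d[1],d[0]])
    o=[(P(s+u)-(A+C)/2)@n for u in np.linspace(-11,11,23)]
    m=(A+C)/2+n*(max(o)+min(o))/2; m=m+d*((Bm-m)@d)
    q=toworld(c['p'],[m,m+d]);t=q[1]-q[0];t/=np.linalg.norm(t)
'''+t[b:]
open('plan.py','w').write(t)
E
sed -n 8,26p plan.py; python3 plan.py "92,94,96,98,99,*range(100,124,1)"
```

```text
def pose(s,lat=0,dz=0,dyaw=0):
    def P(u):   # centre line, with straight extensions
        x,y,h=[np.interp(u,L[:,0],L[:,j]) for j in(1,2,3)]; e=min(u,0)+max(u-L[-1,0],0)
        return np.array([x+e*np.cos(h),y+e*np.sin(h)])
    # minimax straight line through the 22 mm of tube inside the bore
    A,Bm,C=P(s-11),P(s),P(s+11); d=(C-A)/np.linalg.norm(C-A); n=np.array([-d[1],d[0]])
    o=[(P(s+u)-(A+C)/2)@n for u in np.linspace(-11,11,23)]
    m=(A+C)/2+n*(max(o)+min(o))/2; m=m+d*((Bm-m)@d)
    q=toworld(c['p'],[m,m+d]);t=q[1]-q[0];t/=np.linalg.norm(t)
    yb=np.cross([0,0,1],t);yb/=np.linalg.norm(yb)
    B=q[0]+yb*lat/1000+[0,0,dz/1000]
    Rt=R.from_matrix(np.c_[-t,yb,-np.cross(t,yb)]);Rt=R.from_rotvec([0,0,np.radians(dyaw)])*Rt
    return B-Rt.apply([c['bx'],0,c['bz']]),Rt
if __name__=='__main__':
    ss=eval('['+sys.argv[1]+']');a=[float(v) for v in sys.argv[2:]]
    st=env.read_state();P=st['ee_pos'].copy();Q=R.from_rotvec(st['tcp_rot'])
    # where are we along the bar
    g=np.arange(-60,L[-1,0]+5,.25);pp=np.array([pose(s,*a)[0] for s in g]);i=np.argmin(np.linalg.norm((pp-P)
[... 809 characters left out ...]
-0.1, 0.4]
109 [0.0006, 0.0007, -0.0001] [0.1, 0.0, 0.5]
110 [0.0007, 0.0007, -0.0001] [-0.0, -0.0, 0.5]
111 [0.0006, 0.0007, -0.0001] [0.0, -0.0, 0.5]
112 [0.0007, 0.0007, -0.0] [0.1, -0.1, 0.6]
113 [0.0006, 0.0007, -0.0001] [-0.0, -0.0, 0.6]
114 [0.0006, 0.0008, -0.0001] [0.0, -0.1, 0.7]
115 [0.0006, 0.0007, -0.0] [0.1, 0.0, 0.7]
116 [0.0006, 0.0008, -0.0001] [0.0, -0.0, 0.8]
117 [0.0006, 0.0007, -0.0001] [0.1, -0.1, 0.8]
118 [0.0006, 0.0008, -0.0] [0.0, -0.0, 0.9]
119 [0.0005, 0.0008, -0.0001] [0.1, -0.1, 0.9]
120 [0.0006, 0.0007, -0.0001] [0.1, -0.0, 1.0]
121 [0.0005, 0.0008, -0.0] [0.0, -0.1, 1.0]
122 [0.0005, 0.0008, -0.0001] [0.1, -0.0, 1.1]
123 [0.0005, 0.0008, -0.0] [0.1, -0.1, 1.0]
```

Nice and smooth. Moving to s=110.

```bash
python3 -m inch '[[0.0013,0.0011,0,0,0,0],[0.0015,0.0014,-0.0001,0,0,0],[0.0015,0.0013,-0.0001,0,0,0],[0.0014,0.0013,-0.0001,0,0,0],[0.0008,0.0007,0,0,0,0],[0.0007,0.0006,-0.0001,0,0,0],[0.0008,0.0007,-0.0001,0,0,0.1],[0.0007,0.0007,-0.0001,0,0,0.1],[0.0007,0.0006,-0.0001,0,0,0.2],[0.0007,0.0007,0,0,0,0.2],[0.0008,0.0007,-0.0001,0,0,0.2],[0.0007,0.0007,-0.0001,0,0,0.4],[0.0007,0.0007,-0.0001,0,0,0.3],[0.0007,0.0007,0,0,-0.1,0.4],[0.0006,0.0007,-0.0001,0.1,0,0.5],[0.0007,0.0007,-0.0001,0,0,0.5],[0.0006,0.0007,-0.0001,0,0,0.5],[0.0007,0.0007,0,0.1,-0.1,0.6],[0,0,0,0,0,0]]' && python3 plan.py "*range(113,133,1)"
```

```text
time: 23.45
ee_pos: [0.6249, -0.1912, 0.1821]
tcp_rot: [1.193, -2.83, 0.045]
wrist_force: [-0.2, -0.5, -1.9]
width: 0.0115
grasp_force: 60.9
s=111.8 err lat 0.03 z 0.27 mm rot err deg [-0.05  0.06  0.19] F along -0.3 lat -0.2 up -1.9 M [-0.01 -0.21  0.02] t=23.4
113 [0.0008, 0.0009, -0.0004] [0.1, -0.1, 0.6]
114 [0.0006, 0.0007, -0.0] [0.0, -0.0, 0.7]
115 [0.0006, 0.0007, -0.0001] [0.1, -0.1, 0.7]
116 [0.0006, 0.0008, -0.0001] [0.0, -0.0, 0.8]
117 [0.0006, 0.0007, -0.0] [0.1, -0.1, 0.8]
118 [0.0005, 0.0008, -0.0001] [0.0, -0.0, 0.9]
119 [0.0006, 0.0008, -0.0] [0.1, -0.1, 0.9]
120 [0.0005, 0.0007, -0.0001] [0.1, -0.0, 1.0]
121 [0.0005, 0.0008, -0.0001] [0.0, -0.1, 1.0]
122 [0.0006, 0.0008, -0.0] [0.1, -0.0, 1.0]
123 [0.0004, 0.0008, -0.0001] [0.1, -0.1, 1.1]
124 [0.0005, 0.0008, -0.0] [0.1, -0.0, 1.0]
125 [0.0005, 0.0008, -0.0001] [0.1, -0.1, 1.1]
126 [0.0004, 0.0008, -0.0] [0.0, -0.0, 1.0]
127 [0.0005, 0.0008, -0.0001] [0.1, -0.1, 1.0]
128 [0.0004, 0.0009, -0.0] [0.1, -0.1, 1.1]
129 [0.0004, 0.0008, -0.0001] [0.1, 0.0, 1.0]
130 [0.0004, 0.0009, -0.0] [0.1, -0.0, 1.1]
131 [0.0004, 0.0008, -0.0001] [0.1, -0.1, 1.0]
132 [0.0004, 0.0009, -0.0] [0.1, -0.0, 1.0]
```

```bash
python3 -m inch '[[0.0008,0.0009,-0.0002,0.1,-0.1,0.6],[0.0006,0.0007,-0.0001,0,0,0.7],[0.0006,0.0007,-0.0001,0.1,-0.1,0.7],[0.0006,0.0008,-0.0001,0,0,0.7],[0.0006,0.0007,-0.0001,0.1,-0.1,0.8],[0.0005,0.0008,-0.0001,0,0,0.9],[0.0006,0.0008,0,0.1,-0.1,0.9],[0.0005,0.0007,-0.0001,0.1,0,1.0],[0,0,0,0,0,0]]' && python3 plan.py "" && python3 -m inch '[[0.0005,0.0008,-0.0001,0.0,-0.1,1.0],[0.0006,0.0008,0,0.1,0,1.0],[0.0004,0.0008,-0.0001,0.1,-0.1,1.0],[0.0005,0.0008,0,0.1,0,1.0],[0.0005,0.0008,-0.0001,0.1,-0.1,1.1],[0.0004,0.0008,0,0,0,1.0],[0,0,0,0,0,0]]'; python3 plan.py "*range(127,147,1)"
```

```text
time: 24.2
ee_pos: [0.6297, -0.1851, 0.1813]
tcp_rot: [1.352, -2.77, 0.043]
wrist_force: [-0.8, -0.1, -0.1]
width: 0.0108
grasp_force: 60.8
s=120.0 err lat 0.03 z 0.01 mm rot err deg [ 0.03  0.03 -0.06] F along -0.6 lat 0.6 up -0.2 M [-0.01 -0.18  0.01] t=24.2
time: 24.78
ee_pos: [0.6327, -0.1802, 0.181]
tcp_rot: [1.502, -2.702, 0.042]
wrist_force: [-0.4, -0.1, -0.4]
width: 0.0111
grasp_force: 60.8
s=126.0 err lat 0.04 z 0.07 mm rot err deg [-0.04  0.05 -0.17] F along -0.3 lat 0.2 up -0.4 M [ 0.05 -0.13  0.02] t=24.8
127 [0.0005, 0.0008, -0.0001] [0.1, -0.1, 1.2]
128 [0.0004, 0.0008, -0.0001] [0.1, -0.0, 1.0]
129 [0.0004, 0.0008, -0.0] [0.1, -0.1, 1.1]
130 [0.0004, 0.0009, -0.0001] [0.1, -0.0, 1.0]
131 [0.0004, 0.0008, 0.0] [0.1, -0.1, 1.1]
132 [0.0003, 0.0009, -0.0] [0.1, -0.0, 1.0]
133 [0.0004, 0.0009, -0.0001] [0.1, -0.1, 1.0]
134 [0.0003, 0.0008, -0.0] [0.1, -0.0, 1.1]
135 [0.0003, 0.0009, -0.0001] [0.1, -0.1, 1.0]
136 [0.0003, 0.0009, 0.0] [0.1, -0.0, 1.0]
137 [0.0003, 0.0008, -0.0] [0.1, -0.0, 1.1]
138 [0.0003, 0.0009, -0.0] [0.1, -0.1, 1.0]
139 [0.0003, 0.0009, -0.0001] [0.1, -0.0, 1.1]
140 [0.0002, 0.0009, -0.0] [0.1, -0.1, 1.0]
141 [0.0003, 0.0009, -0.0] [0.1, 0.0, 1.0]
142 [0.0002, 0.0009, -0.0] [0.1, -0.0, 1.1]
143 [0.0002, 0.0009, -0.0001] [0.1, -0.0, 1.0]
144 [0.0002, 0.0009, 0.0] [0.1, -0.1, 1.0]
145 [0.0001, 0.0009, -0.0] [0.1, 0.0, 1.1]
146 [0.0002, 0.0009, -0.0] [0.1, -0.0, 1.0]
```

```bash
python3 -m inch '[[0.0005,0.0008,-0.0001,0.1,-0.1,1.2],[0.0004,0.0008,-0.0001,0.1,0,1.0],[0.0004,0.0008,0,0.1,-0.1,1.1],[0.0004,0.0009,-0.0001,0.1,0,1.0],[0.0004,0.0008,0,0.1,-0.1,1.1],[0.0003,0.0009,0,0.1,0,1.0],[0.0004,0.0009,-0.0001,0.1,-0.1,1.0],[0.0003,0.0008,0,0.1,0,1.1]]' && python3 plan.py "" && python3 -m inch '[[0.0003,0.0009,-0.0001,0.1,-0.1,1.0],[0.0003,0.0009,0,0.1,0,1.0],[0.0003,0.0008,0,0.1,0,1.1],[0.0003,0.0009,0,0.1,-0.1,1.0],[0.0003,0.0009,-0.0001,0.1,0,1.1],[0.0002,0.0009,0,0.1,-0.1,1.0],[0.0003,0.0009,0,0.1,0,1.0],[0.0002,0.0009,0,0.1,0,1.1]]';  python3 plan.py "*range(143,163,1)"
```

```text
time: 25.45
ee_pos: [0.6356, -0.1736, 0.1806]
tcp_rot: [1.707, -2.596, 0.034]
wrist_force: [-1.1, 0.3, -0.9]
width: 0.0113
grasp_force: 60.8
s=133.8 err lat 0.12 z -0.05 mm rot err deg [0.06 0.03 0.32] F along -0.1 lat 1.1 up -0.9 M [ 0.02 -0.05 -0.02] t=25.4
time: 26.12
ee_pos: [0.6378, -0.1666, 0.1804]
tcp_rot: [1.899, -2.476, 0.024]
wrist_force: [-0.9, 0.3, -0.6]
width: 0.0114
grasp_force: 60.8
s=141.8 err lat 0.13 z -0.00 mm rot err deg [0.03 0.04 0.33] F along 0.0 lat 1.0 up -0.6 M [0.1  0.12 0.02] t=26.1
143 [0.0004, 0.001, -0.0] [0.1, -0.1, 1.0]
144 [0.0001, 0.001, -0.0] [0.1, 0.0, 1.0]
145 [0.0002, 0.0009, -0.0001] [0.1, -0.0, 1.0]
146 [0.0002, 0.0009, 0.0] [0.1, -0.0, 1.1]
147 [0.0001, 0.0009, 0.0] [0.1, -0.1, 1.0]
148 [0.0001, 0.0009, -0.0] [0.2, 0.0, 1.0]
149 [0.0001, 0.0009, -0.0] [0.1, -0.0, 1.1]
150 [0.0001, 0.0009, -0.0] [0.1, -0.0, 1.0]
151 [0.0001, 0.001, -0.0] [0.1, -0.0, 1.1]
152 [0.0001, 0.0009, -0.0] [0.1, -0.0, 1.0]
153 [0.0, 0.0009, -0.0] [0.1, -0.0, 1.0]
154 [0.0001, 0.0009, -0.0] [0.1, -0.1, 1.1]
155 [-0.0, 0.0009, -0.0] [0.1, 0.0, 1.0]
156 [-0.0, 0.001, -0.0] [0.2, 0.0, 1.0]
157 [-0.0, 0.0009, -0.0] [0.1, 0.0, 1.1]
158 [-0.0001, 0.0009, -0.0] [0.1, 0.0, 1.0]
159 [-0.0, 0.0009, -0.0] [0.1, 0.0, 1.0]
160 [-0.0001, 0.001, -0.0] [0.1, 0.1, 1.1]
161 [-0.0001, 0.0009, 0.0] [0.1, -0.0, 1.0]
162 [-0.0001, 0.0009, 0.0] [0.1, -0.0, 1.0]
```

```bash
python3 -m inch '[[0.0004,0.001,0,0.1,-0.1,1.0],[0.0001,0.001,0,0.1,0,1.0],[0.0002,0.0009,-0.0001,0.1,0,1.0],[0.0002,0.0009,0,0.1,0,1.0],[0.0001,0.0009,0,0.1,-0.1,1.0],[0.0001,0.0009,0,0.1,0,1.0],[0.0001,0.0009,0,0.1,0,1.0],[0.0001,0.0009,0,0.1,0,1.0]]' && python3 plan.py "" && python3 -m inch '[[0.0001,0.001,0,0.1,0,1.0],[0.0001,0.0009,0,0.1,0,1.0],[0,0.0009,0,0.1,0,1.0],[0.0001,0.0009,0,0.1,0,1.1],[0,0.0009,0,0.1,0,1.0],[0,0.001,0,0.1,0,1.0],[0,0.0009,0,0.1,0,1.1],[-0.0001,0.0009,0,0.1,0,1.0]]';  python3 plan.py "*range(159,183,1)"
```

```text
time: 26.78
ee_pos: [0.639, -0.1592, 0.1803]
tcp_rot: [2.075, -2.347, 0.012]
wrist_force: [-0.7, -1.7, -1.3]
width: 0.0117
grasp_force: 60.8
s=149.8 err lat 0.07 z 0.04 mm rot err deg [-0.05  0.01  0.03] F along -1.8 lat 0.5 up -1.3 M [0.43 0.46 0.03] t=26.8
time: 27.45
ee_pos: [0.6393, -0.1518, 0.1803]
tcp_rot: [-2.243, 2.198, 0.003]
wrist_force: [-2.6, -2.6, -0.6]
width: 0.0113
grasp_force: 60.8
s=158.0 err lat 0.01 z 0.04 mm rot err deg [-0.19  0.03 -0.3 ] F along -2.6 lat 2.7 up -0.5 M [0.69 0.72 0.06] t=27.4
159 [-0.0, 0.001, -0.0] [0.3, -0.0, 1.3]
160 [-0.0001, 0.0009, -0.0] [0.1, -0.0, 1.1]
161 [-0.0001, 0.0009, -0.0] [0.1, -0.0, 1.0]
162 [-0.0001, 0.0009, 0.0] [0.1, -0.0, 1.0]
163 [-0.0001, 0.0009, 0.0] [0.2, 0.0, 1.1]
164 [-0.0001, 0.001, 0.0] [0.1, 0.0, 1.0]
165 [-0.0001, 0.0009, 0.0001] [0.1, 0.0, 1.0]
166 [-0.0002, 0.0009, -0.0] [0.1, 0.1, 1.1]
167 [-0.0002, 0.0009, 0.0] [0.1, -0.0, 1.0]
168 [-0.0001, 0.0009, 0.0] [0.1, -0.0, 1.1]
169 [-0.0002, 0.0009, 0.0001] [0.1, 0.0, 1.0]
170 [-0.0003, 0.0009, -0.0] [0.1, 0.0, 1.0]
171 [-0.0002, 0.0009, 0.0] [0.1, 0.1, 1.1]
172 [-0.0002, 0.0009, 0.0] [0.1, 0.0, 1.0]
173 [-0.0003, 0.0009, 0.0001] [0.1, 0.0, 0.9]
174 [-0.0003, 0.0009, 0.0] [0.1, 0.1, 1.0]
175 [-0.0002, 0.0009, 0.0] [0.1, -0.0, 0.8]
176 [-0.0003, 0.0009, 0.0001] [0.1, 0.0, 0.9]
177 [-0.0003, 0.0009, 0.0] [0.1, 0.0, 0.7]
178 [-0.0004, 0.0009, 0.0001] [0.0, 0.1, 0.8]
179 [-0.0003, 0.0009, 0.0] [0.1, -0.0, 0.7]
180 [-0.0003, 0.0008, 0.0] [0.1, 0.0, 0.6]
181 [-0.0004, 0.0009, 0.0001] [0.0, 0.0, 0.6]
182 [-0.0003, 0.0009, 0.0] [0.1, 0.1, 0.5]
```

The bar now pushes the bracket inward by about 2.7 N. I'll ease it inward (−x) and recentre.

```bash
python3 -m inch '[[-0.0003,0,0,0.1,0,0.3],[-0.0003,0,0,0.1,0,0],[-0.0002,0,0,0,0,0],[-0.0002,0,0,0,0,0],[0,0,0,0,0,0]]';python3 plan.py ""; python3 -m inch '[[-0.0002,0,0,0,0,0],[-0.0002,0,0,0,0,0],[-0.0002,0,0,0,0,0],[-0.0002,0,0,0,0,0],[0,0,0,0,0,0]]';python3 plan.py ""
```

```text
time: 27.87
ee_pos: [0.6389, -0.1515, 0.1805]
tcp_rot: [-2.244, 2.191, 0.006]
wrist_force: [-1.0, -0.1, -0.2]
width: 0.011
grasp_force: 60.7
s=158.2 err lat 0.40 z 0.19 mm rot err deg [ 0.   -0.06 -0.36] F along -0.1 lat 1.0 up -0.2 M [0.07 0.14 0.04] t=27.9
time: 28.28
ee_pos: [0.6377, -0.1517, 0.1804]
tcp_rot: [-2.245, 2.192, 0.007]
wrist_force: [0.1, -0.4, -1.2]
width: 0.0109
grasp_force: 60.7
s=158.2 err lat 1.58 z 0.11 mm rot err deg [-0.02 -0.   -0.36] F along -0.4 lat -0.1 up -1.2 M [-0.05 -0.02 -0.03] t=28.3
```

```bash
echo '{"p":[0.6118,-0.0011,-0.026,0.11]}' > cal.json; python3 plan.py "160,161,162,163,164,165,166,167,168,169,170,171,172,173,174,175,176,177,178,179,180"
```

```text
s=159.2 err lat 0.33 z 0.10 mm rot err deg [-0.13 -0.01 -1.4 ] F along -0.4 lat -0.1 up -1.2 M [-0.05 -0.02 -0.03] t=28.3
160 [0.0003, 0.0007, -0.0001] [0.2, 0.0, 2.2]
161 [-0.0001, 0.0009, 0.0] [0.1, 0.0, 1.0]
162 [-0.0001, 0.0009, 0.0] [0.1, 0.0, 1.0]
163 [-0.0001, 0.001, 0.0] [0.2, 0.0, 1.1]
164 [-0.0001, 0.0009, 0.0001] [0.1, 0.1, 1.0]
165 [-0.0002, 0.0009, -0.0] [0.1, -0.0, 1.1]
166 [-0.0001, 0.0009, 0.0] [0.1, -0.0, 1.0]
167 [-0.0002, 0.0009, 0.0] [0.1, 0.0, 1.0]
168 [-0.0002, 0.0009, 0.0001] [0.1, 0.0, 1.1]
169 [-0.0002, 0.0009, -0.0] [0.1, 0.1, 1.0]
170 [-0.0002, 0.0009, 0.0] [0.1, -0.0, 1.0]
171 [-0.0002, 0.0009, 0.0] [0.1, 0.0, 1.1]
172 [-0.0003, 0.0009, 0.0001] [0.1, 0.0, 1.0]
173 [-0.0002, 0.0009, -0.0] [0.1, 0.1, 0.9]
174 [-0.0003, 0.0009, 0.0] [0.1, -0.0, 1.0]
175 [-0.0003, 0.0009, 0.0001] [0.1, 0.0, 0.8]
176 [-0.0002, 0.0009, 0.0] [0.1, 0.1, 0.9]
177 [-0.0004, 0.0009, 0.0] [0.1, -0.0, 0.7]
178 [-0.0003, 0.0009, 0.0001] [0.0, 0.0, 0.8]
179 [-0.0003, 0.0009, 0.0] [0.1, 0.0, 0.7]
180 [-0.0003, 0.0009, 0.0001] [0.1, 0.1, 0.6]
```

```bash
python3 -m inch '[[0.0001,0.0003,-0.0001,0.1,0,1.1],[0.0001,0.0004,0,0.1,0,1.1],[-0.0001,0.0009,0,0.1,0,1.0],[-0.0001,0.0009,0,0.1,0,1.0],[-0.0001,0.001,0,0.2,0,1.1],[-0.0001,0.0009,0,0.1,0.1,1.0],[-0.0002,0.0009,0,0.1,0,1.1],[-0.0001,0.0009,0,0.1,0,1.0]]';python3 plan.py ""; python3 -m inch '[[-0.0002,0.0009,0,0.1,0,1.0],[-0.0002,0.0009,0,0.1,0,1.0],[-0.0002,0.0009,0,0.1,0.1,1.0],[-0.0002,0.0009,0,0.1,0,1.0],[-0.0002,0.0009,0,0.1,0,1.0]]';python3 plan.py "*range(172,190)"
```

```text
time: 28.95
ee_pos: [0.637, -0.1455, 0.1802]
tcp_rot: [-2.394, 2.013, 0.027]
wrist_force: [-0.3, 0.4, -0.4]
width: 0.0115
grasp_force: 60.7
s=166.0 err lat 0.27 z -0.22 mm rot err deg [0.01 0.05 0.12] F along 0.4 lat 0.2 up -0.4 M [-0.    0.09 -0.  ] t=28.9
time: 29.37
ee_pos: [0.6362, -0.141, 0.1803]
tcp_rot: [-2.475, 1.904, 0.038]
wrist_force: [1.2, -1.0, -0.7]
width: 0.0111
grasp_force: 60.7
s=171.0 err lat 0.12 z -0.23 mm rot err deg [-0.04 -0.   -0.07] F along -1.3 lat -0.9 up -0.6 M [-0.09  0.11  0.05] t=29.4
172 [-0.0001, 0.0009, 0.0003] [0.1, 0.0, 1.1]
173 [-0.0003, 0.0009, -0.0] [0.1, 0.1, 1.0]
174 [-0.0002, 0.0009, 0.0] [0.1, -0.0, 0.9]
175 [-0.0003, 0.0009, 0.0001] [0.1, 0.0, 0.8]
176 [-0.0003, 0.0009, 0.0] [0.1, 0.0, 0.9]
177 [-0.0003, 0.0009, 0.0] [0.1, 0.1, 0.8]
178 [-0.0003, 0.0009, 0.0001] [0.0, -0.0, 0.7]
179 [-0.0004, 0.0009, 0.0] [0.1, 0.0, 0.7]
180 [-0.0003, 0.0009, 0.0001] [0.1, 0.1, 0.6]
181 [-0.0004, 0.0009, 0.0] [0.0, -0.0, 0.6]
182 [-0.0003, 0.0009, 0.0001] [0.1, -0.0, 0.5]
183 [-0.0004, 0.0008, -0.0] [0.0, 0.0, 0.5]
184 [-0.0004, 0.0009, 0.0] [0.1, 0.0, 0.5]
185 [-0.0004, 0.0009, 0.0001] [-0.0, 0.0, 0.4]
186 [-0.0004, 0.0009, 0.0] [0.0, 0.1, 0.3]
187 [-0.0004, 0.0009, 0.0001] [0.0, -0.0, 0.3]
188 [-0.0004, 0.0009, 0.0] [0.1, -0.0, 0.3]
189 [-0.0004, 0.0009, 0.0001] [-0.0, -0.0, 0.2]
```

```bash
python3 -m inch '[[0,0.0009,0.0001,0.1,0,1.1],[-0.0002,0.0009,0.0001,0.1,0.1,1.0],[-0.0002,0.0009,0.0001,0.1,0,0.9],[-0.0003,0.0009,0.0001,0.1,0,0.8],[-0.0003,0.0009,0,0.1,0,0.9],[-0.0003,0.0009,0,0.1,0.1,0.8],[0,0,0,0,0,0]]';python3 plan.py ""; python3 -m inch '[[-0.0003,0.0009,0.0001,0,0,0.7],[-0.0004,0.0009,0,0.1,0,0.7],[-0.0003,0.0009,0.0001,0.1,0.1,0.6],[-0.0004,0.0009,0,0,0,0.6],[-0.0003,0.0009,0.0001,0.1,0,0.5],[-0.0004,0.0008,0,0,0,0.5],[0,0,0,0,0,0]]';python3 plan.py "*range(184,206)"
```

```text
time: 29.95
ee_pos: [0.6347, -0.1356, 0.1806]
tcp_rot: [-2.559, 1.781, 0.054]
wrist_force: [0.1, -0.5, -0.6]
width: 0.0112
grasp_force: 60.7
s=177.0 err lat -0.08 z -0.09 mm rot err deg [0.03 0.05 0.  ] F along -0.6 lat 0.1 up -0.6 M [-0.02  0.08 -0.04] t=29.9
time: 30.53
ee_pos: [0.6326, -0.1302, 0.1809]
tcp_rot: [-2.611, 1.699, 0.062]
wrist_force: [0.5, -0.2, -1.1]
width: 0.011
grasp_force: 60.7
s=183.0 err lat -0.04 z -0.03 mm rot err deg [-0.02  0.   -0.1 ] F along -0.4 lat -0.4 up -1.1 M [0.   0.04 0.04] t=30.5
184 [-0.0004, 0.0009, 0.0001] [0.1, 0.0, 0.5]
185 [-0.0004, 0.0009, 0.0] [-0.0, 0.0, 0.4]
186 [-0.0004, 0.0008, 0.0001] [0.0, 0.0, 0.4]
187 [-0.0004, 0.0009, 0.0] [0.1, 0.1, 0.3]
188 [-0.0004, 0.0009, 0.0001] [-0.0, -0.0, 0.3]
189 [-0.0005, 0.0009, 0.0] [-0.0, -0.0, 0.2]
190 [-0.0004, 0.0009, 0.0001] [0.0, -0.0, 0.1]
191 [-0.0004, 0.0009, 0.0] [0.0, -0.0, 0.2]
192 [-0.0005, 0.0009, 0.0001] [0.0, -0.0, 0.0]
193 [-0.0004, 0.0009, 0.0] [0.0, -0.0, 0.1]
194 [-0.0005, 0.0009, 0.0001] [0.0, -0.0, -0.0]
195 [-0.0004, 0.0009, 0.0] [0.0, -0.0, -0.0]
196 [-0.0004, 0.0009, 0.0001] [0.0, -0.0, -0.0]
197 [-0.0005, 0.0009, 0.0] [0.0, -0.0, -0.0]
198 [-0.0004, 0.0009, 0.0001] [0.0, -0.0, -0.0]
199 [-0.0005, 0.0009, 0.0] [0.0, -0.0, -0.0]
200 [-0.0004, 0.0008, 0.0001] [0.0, -0.0, -0.0]
201 [-0.0005, 0.0009, 0.0] [0.0, -0.0, -0.0]
202 [-0.0004, 0.0009, 0.0001] [0.0, -0.0, -0.0]
203 [-0.0005, 0.0009, 0.0] [0.0, -0.0, -0.0]
204 [-0.0004, 0.0009, 0.0001] [0.0, -0.0, -0.0]
205 [-0.0004, 0.0009, 0.0] [0.0, -0.0, -0.0]
```

```bash
python3 -m inch '[[-0.0004,0.0009,0.0001,0.1,0,0.5],[-0.0004,0.0009,0,0,0,0.4],[-0.0004,0.0008,0.0001,0,0,0.4],[-0.0004,0.0009,0,0.1,0,0.3],[-0.0004,0.0009,0.0001,0,0,0.3],[-0.0004,0.0009,0,0,0,0.2],[-0.0004,0.0009,0.0001,0,0,0.1],[-0.0004,0.0009,0,0,0,0.1],[0,0,0,0,0,0]]';python3 plan.py ""; python3 -m inch '[[-0.0005,0.0009,0.0001,0,0,0],[-0.0004,0.0009,0,0,0,0.1],[-0.0005,0.0009,0.0001,0,0,0],[-0.0004,0.0009,0,0,0,0],[-0.0004,0.0009,0.0001,0,0,0],[-0.0005,0.0009,0,0,0,0],[-0.0004,0.0009,0.0001,0,0,0],[-0.0005,0.0009,0,0,0,0],[-0.0004,0.0008,0.0001,0,0,0],[0,0,0,0,0,0]]';python3 plan.py "205"
```

```text
time: 31.28
ee_pos: [0.6294, -0.1231, 0.1813]
tcp_rot: [-2.643, 1.646, 0.065]
wrist_force: [0.0, -0.3, -1.1]
width: 0.011
grasp_force: 60.7
s=191.0 err lat -0.11 z -0.02 mm rot err deg [-0.02 -0.09 -0.09] F along -0.3 lat 0.1 up -1.1 M [-0.01  0.11 -0.04] t=31.3
time: 32.12
ee_pos: [0.6254, -0.1151, 0.1819]
tcp_rot: [-2.644, 1.643, 0.065]
wrist_force: [0.4, -0.1, -1.3]
width: 0.0112
grasp_force: 60.7
s=200.0 err lat -0.09 z 0.05 mm rot err deg [-0.03 -0.1  -0.09] F along -0.3 lat -0.4 up -1.2 M [-0.02  0.15  0.02] t=32.1
205 [-0.0023, 0.0045, 0.0002] [0.0, 0.1, 0.1]
```

```bash
python3 -m inch '[[0.0002,0.0001,0,0,0,0],[0.0002,0.0001,0,0,0,0],[0.0002,0.0001,0,0,0,0],[0.0002,0.0001,0,0,0,0],[0.0001,0,0,0,0,0],[0,0,0,0,0,0]]' && python3 plan.py "" && python3 -m inch '[[-0.0004,-0.0002,0,0,0,0],[-0.0004,-0.0002,0,0,0,0],[-0.0003,-0.0001,0,0,0,0],[-0.0002,-0.0001,0,0,0,0],[-0.0002,-0.0001,0,0,0,0],[-0.0002,-0.0001,0,0,0,0],[-0.0002,-0.0001,0,0,0,0],[-0.0001,0,0,0,0,0],[0,0,0,0,0,0]]' && python3 plan.py "205"
```

```text
time: 32.62
ee_pos: [0.6264, -0.1149, 0.1818]
tcp_rot: [-2.644, 1.644, 0.065]
wrist_force: [-0.0, -0.7, -0.4]
width: 0.0112
grasp_force: 60.7
s=199.8 err lat -1.08 z -0.02 mm rot err deg [-0.04 -0.1  -0.1 ] F along -0.7 lat 0.3 up -0.4 M [ 0.03  0.08 -0.07] t=32.6
time: 33.37
ee_pos: [0.6247, -0.1156, 0.1818]
tcp_rot: [-2.644, 1.643, 0.064]
wrist_force: [0.5, 0.9, -1.6]
width: 0.0112
grasp_force: 60.6
s=199.8 err lat 0.74 z 0.01 mm rot err deg [-0.03 -0.15 -0.1 ] F along 0.5 lat -0.8 up -1.7 M [-0.5   0.19  0.01] t=33.4
205 [-0.0017, 0.005, 0.0003] [0.0, 0.1, 0.1]
```

```bash
echo '{"p":[0.6122,-0.0008,-0.026,0.11]}' > cal.json; python3 plan.py "202,204,206,208,210,*range(211,233)"
```

```text
s=199.8 err lat 1.23 z 0.01 mm rot err deg [-0.03 -0.15 -0.1 ] F along 0.5 lat -0.8 up -1.7 M [-0.5   0.19  0.01] t=33.4
202 [0.0001, 0.0027, 0.0001] [0.0, 0.1, 0.1]
204 [-0.0009, 0.0017, 0.0001] [0.0, 0.0, -0.0]
206 [-0.0009, 0.0018, 0.0001] [0.0, 0.0, -0.0]
208 [-0.0009, 0.0018, 0.0001] [0.0, 0.0, -0.0]
210 [-0.0009, 0.0018, 0.0001] [0.0, 0.0, -0.0]
211 [-0.0004, 0.0009, 0.0001] [0.0, 0.0, -0.0]
212 [-0.0005, 0.0009, 0.0] [0.0, 0.0, -0.0]
213 [-0.0004, 0.0009, 0.0001] [0.0, 0.0, -0.1]
214 [-0.0005, 0.0009, 0.0] [0.0, 0.0, -0.1]
215 [-0.0004, 0.0009, 0.0001] [-0.0, 0.0, -0.2]
216 [-0.0004, 0.0009, 0.0] [-0.0, 0.0, -0.2]
217 [-0.0005, 0.0009, 0.0001] [-0.1, 0.0, -0.3]
218 [-0.0004, 0.001, 0.0] [0.0, -0.0, -0.4]
219 [-0.0004, 0.0009, 0.0001] [-0.0, -0.0, -0.3]
220 [-0.0005, 0.0009, 0.0] [-0.1, -0.0, -0.5]
221 [-0.0004, 0.001, 0.0001] [-0.0, -0.1, -0.5]
222 [-0.0004, 0.0009, 0.0] [-0.1, 0.0, -0.5]
223 [-0.0004, 0.001, 0.0001] [-0.0, -0.0, -0.6]
224 [-0.0004, 0.0009, 0.0] [-0.1, -0.0, -0.7]
225 [-0.0003, 0.001, 0.0] [-0.0, -0.1, -0.6]
226 [-0.0004, 0.001, 0.0001] [-0.1, 0.0, -0.8]
227 [-0.0003, 0.0009, 0.0] [-0.1, -0.0, -0.8]
228 [-0.0004, 0.001, 0.0001] [-0.1, -0.0, -0.9]
229 [-0.0003, 0.001, 0.0] [-0.1, -0.1, -0.9]
230 [-0.0003, 0.001, 0.0] [-0.0, -0.0, -0.9]
231 [-0.0003, 0.001, 0.0001] [-0.1, -0.0, -1.0]
232 [-0.0003, 0.001, 0.0] [-0.2, -0.1, -1.1]
```

```bash
python3 -m inch '[[0.0004,0.0004,0,0,0,0],[0.0002,0.0008,0.0001,0,0.1,0.1],[-0.0002,0.0014,0,0,0,0],[-0.0009,0.0017,0.0001,0,0,0],[-0.0009,0.0018,0.0001,0,0,0],[-0.0009,0.0018,0.0001,0,0,0],[-0.0009,0.0018,0.0001,0,0,0],[-0.0004,0.0009,0.0001,0,0,0],[-0.0005,0.0009,0,0,0,0],[-0.0004,0.0009,0.0001,0,0,-0.1],[-0.0005,0.0009,0,0,0,-0.1],[-0.0004,0.0009,0.0001,0,0,-0.2],[-0.0004,0.0009,0,0,0,-0.2],[-0.0005,0.0009,0.0001,-0.1,0,-0.3],[-0.0004,0.001,0,0,0,-0.4],[0,0,0,0,0,0]]';python3 plan.py "*range(219,237)"
```

```text
time: 34.7
ee_pos: [0.6176, -0.0986, 0.1827]
tcp_rot: [-2.628, 1.673, 0.066]
wrist_force: [0.9, 0.3, -0.8]
width: 0.0113
grasp_force: 60.6
s=218.0 err lat 0.12 z -0.02 mm rot err deg [-0.02  0.06 -0.06] F along -0.1 lat -0.9 up -0.8 M [-0.05  0.14 -0.01] t=34.7
219 [-0.0003, 0.0009, 0.0001] [-0.0, -0.1, -0.3]
220 [-0.0004, 0.001, 0.0] [-0.1, 0.0, -0.5]
221 [-0.0004, 0.0009, 0.0001] [0.0, -0.0, -0.5]
222 [-0.0004, 0.001, 0.0] [-0.0, -0.0, -0.5]
223 [-0.0004, 0.0009, 0.0] [-0.1, -0.1, -0.6]
224 [-0.0004, 0.001, 0.0001] [-0.1, 0.0, -0.6]
225 [-0.0004, 0.0009, 0.0] [-0.0, -0.0, -0.7]
226 [-0.0003, 0.001, 0.0001] [-0.1, -0.0, -0.8]
227 [-0.0004, 0.001, 0.0] [-0.1, -0.1, -0.8]
228 [-0.0003, 0.001, 0.0001] [-0.1, 0.0, -0.8]
229 [-0.0004, 0.001, -0.0] [-0.0, -0.0, -0.9]
230 [-0.0003, 0.001, 0.0] [-0.1, -0.1, -1.0]
231 [-0.0003, 0.001, 0.0001] [-0.1, 0.0, -1.0]
232 [-0.0002, 0.001, -0.0] [-0.2, -0.0, -1.1]
233 [-0.0003, 0.001, 0.0] [-0.1, -0.0, -1.1]
234 [-0.0002, 0.0011, 0.0] [-0.1, -0.1, -1.1]
235 [-0.0003, 0.001, 0.0001] [-0.1, 0.0, -1.2]
236 [-0.0002, 0.001, -0.0] [-0.1, -0.0, -1.1]
```

```bash
python3 -m inch '[[-0.0003,0.0009,0.0001,0,-0.1,-0.3],[-0.0003,0.001,0,-0.1,0,-0.5],[-0.0004,0.0009,0.0001,0,0,-0.5],[-0.0004,0.001,0,0,0,-0.5],[-0.0004,0.0009,0,-0.1,-0.1,-0.6],[-0.0004,0.001,0.0001,-0.1,0,-0.6],[-0.0004,0.0009,0,0,0,-0.7],[0,0,0,0,0,0]]';python3 plan.py "";python3 -m inch '[[-0.0003,0.001,0.0001,-0.1,0,-0.8],[-0.0004,0.001,0,-0.1,-0.1,-0.8],[-0.0003,0.001,0.0001,-0.1,0,-0.8],[-0.0004,0.001,0,0,0,-0.9],[-0.0003,0.001,0,-0.1,-0.1,-1.0],[0,0,0,0,0,0]]';python3 plan.py "*range(231,252)"
```

```text
time: 35.37
ee_pos: [0.615, -0.092, 0.1831]
tcp_rot: [-2.574, 1.758, 0.056]
wrist_force: [0.2, 0.1, -0.6]
width: 0.0114
grasp_force: 60.7
s=225.0 err lat -0.05 z -0.01 mm rot err deg [0.03 0.01 0.02] F along 0.0 lat -0.2 up -0.6 M [-0.05  0.01  0.07] t=35.4
time: 35.87
ee_pos: [0.6132, -0.087, 0.1832]
tcp_rot: [-2.508, 1.855, 0.044]
wrist_force: [-0.5, -0.8, -0.5]
width: 0.0112
grasp_force: 60.7
s=230.0 err lat -0.03 z -0.02 mm rot err deg [ 0.04 -0.05 -0.03] F along -0.7 lat 0.7 up -0.5 M [ 0.04  0.04 -0.03] t=35.9
231 [-0.0003, 0.0009, 0.0001] [-0.1, 0.0, -1.0]
232 [-0.0003, 0.001, -0.0] [-0.1, -0.0, -1.0]
233 [-0.0002, 0.0011, 0.0] [-0.2, -0.0, -1.2]
234 [-0.0003, 0.001, 0.0] [-0.1, -0.1, -1.1]
235 [-0.0002, 0.001, 0.0001] [-0.1, 0.0, -1.1]
236 [-0.0002, 0.0011, -0.0] [-0.1, -0.0, -1.2]
237 [-0.0002, 0.001, 0.0] [-0.1, -0.0, -1.1]
238 [-0.0002, 0.0011, 0.0] [-0.1, -0.1, -1.0]
239 [-0.0001, 0.001, 0.0] [-0.2, 0.0, -1.0]
240 [-0.0001, 0.001, 0.0001] [-0.1, 0.0, -0.9]
241 [-0.0001, 0.0011, -0.0] [-0.0, 0.0, -0.9]
242 [-0.0001, 0.001, -0.0] [-0.1, 0.0, -0.8]
243 [-0.0001, 0.0011, 0.0] [-0.1, -0.0, -0.8]
244 [-0.0001, 0.001, 0.0] [-0.1, -0.0, -0.7]
245 [-0.0001, 0.001, 0.0] [-0.1, -0.0, -0.7]
246 [-0.0, 0.0011, 0.0] [-0.0, -0.0, -0.6]
247 [-0.0, 0.001, 0.0] [-0.1, -0.0, -0.6]
248 [-0.0001, 0.001, 0.0] [-0.1, -0.0, -0.5]
249 [0.0, 0.0011, 0.0] [-0.0, -0.0, -0.5]
250 [0.0, 0.001, 0.0001] [-0.1, -0.0, -0.4]
251 [0.0, 0.001, -0.0] [-0.0, -0.0, -0.3]
```

```bash
python3 -m inch '[[-0.0003,0.0009,0,-0.1,0,-1.0],[-0.0003,0.001,0,-0.1,0,-1.0],[-0.0002,0.0011,0,-0.2,0,-1.2],[-0.0003,0.001,0,-0.1,-0.1,-1.1],[-0.0002,0.001,0.0001,-0.1,0,-1.1],[0,0,0,0,0,0]]';python3 plan.py "";python3 -m inch '[[-0.0002,0.0011,0,-0.1,0,-1.2],[-0.0002,0.001,0,-0.1,0,-1.1],[-0.0002,0.0011,0,-0.1,-0.1,-1.0],[-0.0001,0.001,0,-0.2,0,-1.0],[-0.0001,0.001,0.0001,-0.1,0,-0.9],[0,0,0,0,0,0]]';python3 plan.py "241,242,243,244,*range(245,260)"
```

```text
time: 36.37
ee_pos: [0.612, -0.0819, 0.1833]
tcp_rot: [-2.423, 1.975, 0.03]
wrist_force: [0.7, 0.4, -0.6]
width: 0.0112
grasp_force: 60.7
s=235.0 err lat -0.03 z -0.06 mm rot err deg [-0.   -0.    0.03] F along 0.2 lat -0.7 up -0.6 M [ 0.03  0.06 -0.04] t=36.4
time: 36.87
ee_pos: [0.6112, -0.0767, 0.1834]
tcp_rot: [-2.335, 2.087, 0.017]
wrist_force: [-0.2, -0.1, -0.1]
width: 0.0109
grasp_force: 60.7
s=240.0 err lat -0.09 z -0.08 mm rot err deg [-0.05 -0.02  0.01] F along -0.1 lat 0.2 up -0.1 M [ 0.04 -0.02  0.01] t=36.9
241 [-0.0002, 0.0011, 0.0001] [-0.0, 0.0, -0.9]
242 [-0.0001, 0.001, 0.0] [-0.1, -0.0, -0.8]
243 [-0.0001, 0.001, 0.0] [-0.1, -0.0, -0.8]
244 [-0.0001, 0.0011, 0.0] [-0.1, -0.0, -0.7]
245 [-0.0, 0.001, 0.0] [-0.1, -0.0, -0.7]
246 [-0.0001, 0.001, 0.0] [-0.0, -0.0, -0.6]
247 [-0.0, 0.0011, 0.0001] [-0.1, -0.0, -0.6]
248 [-0.0, 0.001, -0.0] [-0.1, -0.0, -0.5]
249 [-0.0001, 0.001, -0.0] [-0.0, -0.0, -0.5]
250 [0.0, 0.0011, -0.0] [-0.1, -0.0, -0.4]
251 [0.0, 0.001, -0.0] [0.0, -0.0, -0.3]
252 [0.0001, 0.001, -0.0] [-0.0, -0.0, -0.3]
253 [-0.0, 0.001, -0.0] [-0.1, -0.0, -0.3]
254 [-0.0, 0.001, -0.0] [0.0, -0.0, -0.2]
255 [0.0, 0.001, -0.0] [-0.0, -0.0, -0.2]
256 [0.0, 0.001, -0.0] [-0.0, -0.0, -0.1]
257 [0.0001, 0.0011, -0.0] [-0.0, -0.0, -0.0]
258 [-0.0, 0.001, -0.0] [-0.0, -0.0, -0.0]
259 [0.0, 0.001, -0.0] [-0.0, -0.0, -0.0]
```

Smooth, and free of contact. Continuing into the straight section.

```bash
python3 -m inch '[[-0.0002,0.0011,0.0001,0,0,-0.9],[-0.0001,0.001,0,-0.1,0,-0.8],[-0.0001,0.001,0,-0.1,0,-0.8],[-0.0001,0.0011,0,-0.1,0,-0.7],[0,0.001,0,-0.1,0,-0.7],[-0.0001,0.001,0,0,0,-0.6],[0,0.0011,0,-0.1,0,-0.6],[0,0,0,0,0,0]]';python3 plan.py "";python3 -m inch '[[0,0.001,0,-0.1,0,-0.5],[-0.0001,0.001,0,0,0,-0.5],[0,0.0011,0,-0.1,0,-0.4],[0,0.001,0,0,0,-0.3],[0.0001,0.001,0,0,0,-0.3],[0,0.001,0,-0.1,0,-0.3],[0,0.001,0,0,0,-0.2],[0,0.001,0,0,0,-0.2],[0,0.001,0,0,0,-0.1],[0,0.001,0,0,0,0],[0,0.001,0,0,0,0],[0,0,0,0,0,0]]';python3 plan.py "260,270,280,284"
```

```text
time: 37.53
ee_pos: [0.6107, -0.0695, 0.1835]
tcp_rot: [-2.245, 2.193, 0.007]
wrist_force: [0.4, 0.2, -0.4]
width: 0.011
grasp_force: 60.7
s=247.0 err lat -0.08 z -0.07 mm rot err deg [ 0.01  0.02 -0.01] F along 0.2 lat -0.4 up -0.4 M [ 0.06  0.03 -0.02] t=37.5
time: 38.53
ee_pos: [0.6107, -0.0584, 0.1835]
tcp_rot: [-2.194, 2.249, 0.001]
wrist_force: [0.5, 0.5, -1.1]
width: 0.0113
grasp_force: 60.7
s=257.8 err lat 0.02 z -0.08 mm rot err deg [0.03 0.02 0.07] F along 0.5 lat -0.4 up -1.1 M [-0.01  0.01 -0.04] t=38.5
260 [0.0001, 0.0022, 0.0001] [-0.0, -0.0, -0.1]
270 [0.0002, 0.01, -0.0] [-0.0, -0.0, 0.0]
280 [0.0003, 0.01, -0.0] [-0.0, -0.0, 0.0]
284 [0.0001, 0.004, -0.0] [-0.0, -0.0, 0.0]
```

```bash
python3 -m inch '[[0,0.0011,0.0001,0,0,-0.1],[0.0001,0.0011,0,0,0,0],[0,0.0011,0,0,0,0],[0,0.0011,0,0,0,0],[0.0001,0.0011,0,0,0,0],[0,0.0011,0,0,0,0],[0,0.0011,0,0,0,0],[0.0001,0.0011,0,0,0,0],[0,0.0011,0,0,0,0],[0,0.0011,0,0,0,0],[0.0001,0.0011,0,0,0,0],[0,0.0011,0,0,0,0],[0,0.0011,0,0,0,0],[0.0001,0.001,0,0,0,0],[0,0.0008,0,0,0,0],[0,0.0006,0,0,0,0],[0,0.0004,0,0,0,0],[0,0,0,0,0,0]]';python3 plan.py "280,284"
```

```text
time: 40.03
ee_pos: [0.6112, -0.0414, 0.1836]
tcp_rot: [-2.192, 2.251, 0.001]
wrist_force: [0.2, -0.0, -0.4]
width: 0.0109
grasp_force: 60.7
s=274.8 err lat -0.04 z 0.01 mm rot err deg [ 0.03  0.02 -0.04] F along -0.0 lat -0.2 up -0.4 M [-0.01  0.04 -0.  ] t=40.0
280 [0.0001, 0.0051, -0.0] [-0.0, -0.0, 0.0]
284 [0.0001, 0.004, -0.0] [-0.0, -0.0, 0.0]
```

```bash
python3 -m inch '[[0,0.0004,0,0,0,0],[0,0.0004,0,0,0,0],[0.0001,0.0004,0,0,0,0],[0,0.0004,0,0,0,0],[0,0.0004,0,0,0,0],[0,0.0004,0,0,0,0],[0,0.0004,0,0,0,0],[0,0.0004,0,0,0,0],[0,0,0,0,0,0]]';python3 plan.py "284"
```

```text
time: 40.78
ee_pos: [0.6113, -0.0382, 0.1836]
tcp_rot: [-2.192, 2.251, 0.001]
wrist_force: [-0.1, -0.0, -0.7]
width: 0.011
grasp_force: 60.7
s=278.0 err lat -0.07 z -0.02 mm rot err deg [ 0.03  0.02 -0.04] F along -0.1 lat 0.1 up -0.7 M [-0.03 -0.04 -0.03] t=40.8
284 [0.0001, 0.0059, 0.0] [-0.0, -0.0, 0.0]
```

```bash
python3 -m inch '[[0,0.0003,0,0,0,0],[0,0.0003,0,0,0,0],[0,0.0003,0,0,0,0],[0,0.0003,0,0,0,0],[0,0.0003,0,0,0,0],[0.0001,0.0003,0,0,0,0],[0,0.0003,0,0,0,0]]'|sed -n '1,4p'
```

```text
time: 41.37
ee_pos: [0.6114, -0.0362, 0.1836]
tcp_rot: [-2.191, 2.251, 0.001]
wrist_force: [0.2, 0.3, -1.0]
```

```bash
python3 -m inch '[[0,0.0003,0,0,0,0],[0,0.0003,0,0,0,0],[0,0.0003,0,0,0,0],[0,0.0003,0,0,0,0],[0,0.0003,0,0,0,0]]'|sed -n '1,4p'
```

```text
time: 41.78
ee_pos: [0.6114, -0.0347, 0.1836]
tcp_rot: [-2.191, 2.251, 0.001]
wrist_force: [0.3, 0.1, -0.7]
```

```bash
python3 -m inch '[[0,0.0003,0,0,0,0],[0,0.0003,0,0,0,0],[0,0.0003,0,0,0,0],[0,0.0003,0,0,0,0],[0,0.0003,0,0,0,0]]'|sed -n '1,4p'
```

```text
time: 42.2
ee_pos: [0.6114, -0.0332, 0.1836]
tcp_rot: [-2.192, 2.251, 0.001]
wrist_force: [0.0, 0.0, -0.3]
```

```bash
python3 -m inch '[[0,0.0003,0,0,0,0],[0,0.0003,0,0,0,0],[0,0.0003,0,0,0,0],[0,0.0003,0,0,0,0]]'|sed -n '1,4p'
```

```text
time: 42.53
ee_pos: [0.6114, -0.032, 0.1836]
tcp_rot: [-2.191, 2.251, 0.001]
wrist_force: [-0.6, 0.2, -0.9]
```

```bash
python3 -m inch '[[0,0.0003,0,0,0,0],[0,0.0003,0,0,0,0],[0,0.0003,0,0,0,0],[0,0.0003,0,0,0,0]]'|sed -n '1,4p'
```

```text
time: 42.87
ee_pos: [0.6114, -0.0315, 0.1836]
tcp_rot: [2.191, -2.25, 0.0]
wrist_force: [0.7, -3.9, -0.7]
```

```bash
python3 -m inch '[[0,0.0003,0,0,0,0],[0,0.0003,0,0,0,0],[0,0.0003,0,0,0,0],[0,0.0003,0,0,0,0]]'|sed -n '1,4p'
```

```text
time: 43.2
ee_pos: [0.6114, -0.0314, 0.1837]
tcp_rot: [2.19, -2.25, 0.002]
wrist_force: [1.2, -7.7, -2.0]
```

Home against the stem: a 4 to 8 N stop at y=−0.0315. I'll ease the press, lower slightly and open partway.

```bash
python3 -m inch '[[0,-0.0004,-0.0001,0,0,0],[0,-0.0004,-0.0002,0,0,0],[0,0,-0.0002,0,0,0],[0,0,-0.0002,0,0,0],[0,0,-0.0002,0,0,0],[0,0,0,0,0,0]]' && python3 -m inch '[[0,0,0,0,0,0],[0,0,0,0,0,0],[0,0,0,0,0,0],[0,0,0,0,0,0],[0,0,0,0,0,0],[0,0,0,0,0,0]]' 0.6
```

```text
time: 43.7
ee_pos: [0.6114, -0.0314, 0.1836]
tcp_rot: [2.191, -2.25, 0.001]
wrist_force: [-0.9, -5.6, 2.1]
width: 0.0113
grasp_force: 61.3
time: 44.2
ee_pos: [0.6114, -0.03, 0.1827]
tcp_rot: [-2.192, 2.25, 0.001]
wrist_force: [0.1, 0.7, 0.4]
width: 0.0341
grasp_force: 0.0
```

```bash
python3 -m inch '[[0,-0.001,0.002,0,0,0],[0,0,0.005,0,0,0],[0,0,0.01,0,0,0],[0,0,0.01,0,0,0],[0,0,0.015,0,0,0],[0,0,0.02,0,0,0],[0,0,0.025,0,0,0],[-0.02,-0.02,0.03,0,0,0],[-0.03,-0.03,0.02,0,0,0],[-0.04,-0.03,0.02,0,0,0],[-0.04,-0.03,0,0,0,0],[-0.04,-0.03,0,0,0,0],[0,0,0,0,0,0]]'
python3 - <<'E'
from h import *
import plan
s=snap('scene','s2.png');t=snap('top','t2.png');w=snap('wrist','w6.png')
for n,q in(('scene',s),('top',t),('wrist',w)):
    print(n,'expect',np.round(proj(q,toworld(plan.c['p'],[[0,-32]])[0]-[0,0,.0013]),1),[(np.round(r['point'],1).tolist(),round(r['confidence'],2)) for r in spotter.mark_of('bracket_bore',n)][:5])
u,v=proj(s,[.611,-.03,.16]).astype(int);x,y=proj(w,[.611,-.03,.16]).astype(int);print(u,v,x,y)
def crop(im,u,v,h):
    u=int(np.clip(u,h,640-h));v=int(np.clip(v,h,400-h)); return cv2.resize(im[v-h:v+h,u-h:u+h],(400,400),interpolation=cv2.INTER_CUBIC)
cv2.imwrite('pics/fin.png',np.hstack([crop(s['image'],u,v,50),crop(w['image'],x,y,80)])[:,:,::-1])
E
```

```text
time: 45.28
ee_pos: [0.4622, -0.1539, 0.3359]
tcp_rot: [-2.186, 2.254, -0.003]
wrist_force: [0.4, 0.0, -0.2]
width: 0.034
grasp_force: 0.0
scene expect [331.5 204.7] [([330.2, 206.8], 0.73), ([235.2, 202.6], 0.66), ([270.1, 276.2], 0.65), ([230.4, 175.0], 0.46), ([203.2, 211.5], 0.43)]
top expect [314.2 164.7] [([428.9, 252.4], 0.71), ([392.9, 150.1], 0.63), ([313.6, 162.4], 0.58), ([394.2, 245.4], 0.52), ([328.4, 162.2], 0.44)]
wrist expect [209.9 275.1] [([442.2, 86.9], 0.94), ([208.9, 275.4], 0.89), ([161.3, 74.6], 0.77), ([374.4, 67.5], 0.59)]
332 202 207 282
```

View pics/fin.png

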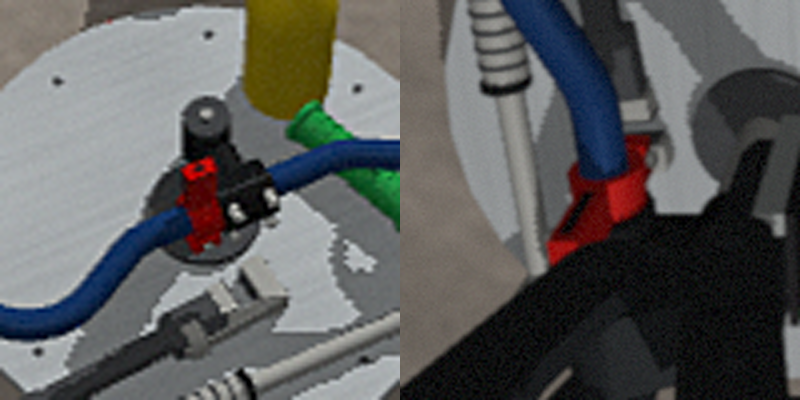

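The picture shows the bracket on the bar flush against the black clamp (left crop, about (200,200)), blade upright, with the robot clear.

```bash
python3 -c "
from bench import env
print(env.job_done())"
```

```text
the job is handed in; nothing more can be done
None
```

The red bracket is threaded over the bar, round both bends and home against the stem with its blade upright and let go; the robot was clear when I handed the job in at about 45 s, and the most force I read was 7.7 N at the stem.

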